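Set a tilting work board down onto its kickstand and latch its ratchet

ROBOT

A 6-joint arm with a two-finger parallel gripper is mounted at the origin on the work surface. World frame = base frame: x ahead of the robot, y to its left, z up, the work surface at z = 0. Lengths are in m, angles in rad, forces in N, time in s.
With the tool pointing down it reaches from about 0.3 to 0.875 m from the base axis. Payload 6.4 kg.
Tool frame: the origin (TCP) lies midway between the tips of the shut fingers; the grasp point (between the pads) lies 19 mm behind it; y points along the fingers, x is the direction in which the jaws open and shut, and the axes are right-handed (so a half turn about y gives the same grasp; the last joint's range is limited). The gripper opens to 85 mm and grips with 20 to 120 N. Pads are 22 mm wide; open, the fingers measure 114 mm over their backs; the gripper's body (76 mm by 85 mm) begins 54 mm behind the grasp point. The pads swing forward as they close: fully open they stand 13 mm farther back than shut.
Start: joints at [-1.348, 0.181, 1.607, -0, 1.354, -0.206], TCP at [0.239, -0.523, 0.231] pointing down, gripper open.
Joint ranges: [-2.99, 2.99], [-0.89, 2.07], [0.3, 2.58], [-1.14, 4.28], [0, 2.63], [-3.12, 3.12]. Speed limits (rad/s): [2.57, 2.57, 3.01, 3.14, 3.14, 3.14].

INTERFACE

Orientations are given as a unit quaternion [w, x, y, z].
In Python, from bench import ctrl gives the robot as it stands.
- The arm moves only by the tool step_arm, never from a script. Its argument "commands" is a list of rows, each a list of 7 numbers: the turn, a rotation vector about the tool's x, y, z in units of 6 degrees (1.0 is 6 degrees), then the shift along the tool's x, y, z in units of 30 mm (1.0 is 30 mm), then the opening, from 0 (shut) to 1 (fully open). A call has 1 to 10 rows; each row shifts and turns the commanded pose from where the row before left it, along the tool's axes as they then stand; what a row does not reach is not made up. A row lasts 1/10 s, in which the tool goes at most 50 mm and 8.59 degrees, less where a joint would pass 70% of its speed; a pose out of reach is approached as far as the arm can. A call with a number of a shift or a turn outside -1 to 1 is refused whole. A call with a gripper value outside its range is refused whole. The fingers move at their own pace and stop on an object; the grip force is fixed at half the most. Time passes only in rows, so rows that do not move let the fingers close. It gives the time, the measured TCP pose, the force and the opening at its end, in the units of the state.
- ctrl.get_obs(): the state, without advancing time (a new reading comes with each control period).
- ctrl.camera(name): name is "scene" or "side" or "wrist"; returns (picture, depth): 420x560x3 uint8, blue, green, red; 420x560 float32, m along the optical axis (not along the pixel's ray), 0 where there is no reading.
- ctrl.get_calibration(name): a dict with "intrinsics" (3x3 intrinsics, pixels), "D" ([k1, k2, p1, p2, k3] as OpenCV has them; the pictures are not rectified), "R" (3x3) and "t" (3): a world point X has camera coordinates R X + t. Camera axes: x right, y down, z forward; pixel columns grow to the right and rows downward; lengths in m; the calibration is good to about 2 mm. A picture is of the moment at which its call begins: read the wrist's pose just before it. get_calibration takes no time and is no camera call; for the wrist camera it gives the pose at the moment of the call.
- ctrl.hand_in(): hands the job in, once; it reports no verdict.
Trained networks look in the newest picture that a camera, given by its name, has taken for a name from the list of things; names that differ only in an ending like _2 or _b are one class to them, and where a whole thing is asked for, a point or a joint stands for the part that bears it (a point fixed in the world has none). Each returns a list of dicts, best first, with "p" (0 to 1); they miss things now and then, are a little off and sometimes report something else, mostly with a low value. They report only what shows in the picture. A call takes as long as a camera call. They do not tell look-alikes from the thing itself.
- ctrl.boxes_of(thing, camera): "point" ([x, y, z] in m, in the coordinates of the camera as it stood for that picture, good to about 4 mm: the middle of the surface that is visible of it).
- ctrl.silhouettes(thing, camera): "pixels" (420x560 bool, what is visible of it).
The state is a dict: "time_s": time; "q": joint angles; "dq": joint speeds; "joint_efforts": joint torques, N m; "eef_pos": TCP position; "eef_rot": TCP orientation; "wrist_force": force on the tool from outside, world axes, zero at the start; "torque": the same for the moment, N m; "opening": opening from 0.0 (shut) to 1.0 (fully open).
Only numpy, scipy, OpenCV 4.12 (cv2) and the standard library are available. Lean on these libraries where they do the work, as an engineer would, in place of code of your own. Each camera call takes 0.05 s, during which the arm holds its last target.

TASK

Take the spray can out from under the tilting work board and stand it upright on the cork mat. Then swing the board's kickstand leg fully up to its stop, and lift the ratchet pawl clear of the toothed wheel so that the drum turns back and the board sinks onto the leg. Let the pawl drop back into the teeth and let go, leaving the other things on the bench where they are.

Things in the scene. Friction and masses are not known exactly. Their poses are not given: they have to be found in the camera images.
- stand: Board stand fixed to the bench; yaw varies. Grey bed plate 12 mm thick; origin on the bench: x from the front (where the can stands and the board comes down) back to the drum, y to the side of the toothed wheel, z up. In this frame, mm: bed x -155 to 140, y -105 to 140; two cheeks carry the drum at x 50 to 110, y +-92 to 100, up to z 120; pawl pillar x -20 to 10, y 126 to 134, up to z 160.
- drum_axis (a point): Middle of the drum's axis, which runs along the stand's y at x = 80, z = 90 mm in its frame. The drum (56 mm across) carries board and toothed wheel: steel, 106 mm across, 18 teeth, at y = 106 to 122 mm.
- guard_edge (a point): Middle of the outer edge of the clear plastic guard above wheel and pawl: a plate 4 mm thick at x 30 to 135, y 103 to 175, z 243 to 247 mm in the stand's frame, on a bracket at x = 132. Only the outer 30 mm of the pawl's bar stick out beyond it, so the bar has to be taken with the tool tilted about 20 to 45 degrees, its upper end leaning outwards (the stand's +y).
- board (a joint): Lean of the plywood work board (160 wide along y, 12 thick, reaching 235 mm from the drum axis; 450 g), rad: 0 upright, growing as it sinks to the front (-x), at most 1.5. Damped: sinks in 1 to 4 s. The pawl stops it at 0.15, 0.50, 0.85 and 1.20. It starts at 0.1 to 0.5 (it may creep to the next tooth) and rests at about 1.11 on the raised leg.
- pawl (a joint): Angle of the pawl, rad: about 0 with its nose fully in a tooth gap, growing as it is lifted, at most 0.6. Clear of the teeth above 0.10 (0.25 is safe). It falls back by its own weight (90 g); lifting takes under 10 N. It turns about pawl_pivot; nose and grip bar lie on the stand's +x side of it, so the bar is lifted upwards.
- pawl_bar (a point): The place to grip the pawl: on the centre line of its round steel grip bar (14 mm thick, parallel to the stand's y), 15 mm short of the bar's outer end. Pawl down: x = 65, y = 190, z = 154 mm in the stand's frame. Below the bar there is nothing but the bench and bed.
- pawl_pivot (a point): Point on the pawl's pivot axis (parallel to the stand's y) at x = -5, y = 114, z = 143 mm in the stand's frame. With the pawl down the grip bar lies 70 mm from it in +x and 11 mm above it.
- leg (a joint): Angle of the kickstand leg, rad: 0 folded flat below the upright board, pointing from its hinge to the drum (+x of the stand); 1.745 (100 degrees) fully up at its stop, its top leaning 10 degrees to the front. Starts between 0 and 0.2. Its hinge is stiff (0.05 N m), so it stays where it is left.
- leg_hinge (a point): The leg's hinge axis, parallel to the stand's y, at x = -70, y = 0, z = 50 mm in the stand's frame (38 mm above the bed), between two lugs (y to +-26 mm).
- leg_grip (a point): Point on the leg's centre line 80 mm from its hinge, for pinching it across its width (along the stand's y). Aluminium bar 26 wide, 12 thick, rubber tip 118 mm from the hinge; it can turn between the fingers as it is swung up. The upright board leans over the folded leg: come in tilted about 35 degrees, the tool's upper end leaning to the front (the stand's -x).
- spray_can: Plain aluminium spray can: 52 mm across up to 128 mm, then a shoulder and a cap 38 mm across up to 170 mm; 170 to 340 g. Origin at the centre of its base, z up. It stands on the front of the bed (12 mm above the bench), before the leg's hinge, where it blocks leg and board.
- mat: Square cork mat, 110 x 110 x 4 mm, fixed flat on the bench to the right of the stand (-y). Origin at the centre of its underside; the can goes on its middle.
- sanding_block: Cork sanding block 70 x 36 x 26 mm on the front of the bed on the wheel's side (+y). Leave alone. Origin under its centre.
- tape_roll: Roll of tape lying flat, 100 mm across, 36 mm high. Leave alone. Origin under its centre.
- cup: Clear plastic cup, 80 mm across, 100 mm high. Leave alone. Origin under its centre.
- beaker: White plastic beaker, 72 mm across, 95 mm high. Leave alone. Origin under its centre.
- spatula: Spatula, 190 mm long, lying flat. Leave alone. Origin under its middle.
Things that resemble listed ones, but are neither listed nor needed, are in the scene too. Leave any turquoise look-alike of the spray_can alone.

How it is judged:
On the way, in this order (a step that is already met when the one before it is completed fails the run):
1. the spray can stands upright on the cork mat (horizontal distance between spray_can and mat below 0.04 m and angle between spray_can's own z axis and vertical below 0.1 rad and height (world z) of spray_can below 0.008 m), for 0.1 s.
2. the leg is swung up to its stop (value of joint leg above 1.6 rad), for 0.2 s.
3. the pawl is lifted clear of the wheel (value of joint pawl above 0.1 rad), for 0.1 s.
4. the board has sunk onto the leg (value of joint board above 1.05 rad and value of joint leg above 1.6 rad), for 0.1 s.
At the end, for the whole second after the job is handed in: The board rests still on the leg (lean 1.05 to 1.17 rad), the leg is up at its stop (over 1.60 rad), the pawl lies in the teeth (under 0.06 rad), and the spray can stands upright and still on the mat, within 40 mm of its middle (all of step 1 and all of step 4 and value of joint board below 1.17 rad and velocity of joint board between -0.05 and 0.05 rad/s and value of joint pawl below 0.06 rad and linear speed of spray_can below 0.03 m/s); the robot touches nothing.
It fails at once if another thing on the bench is pushed more than 30 mm (distance of any of sanding_block, tape_roll, cup, beaker, spatula from where it was at the start of the episode above 0.03 m).
It fails at once if another thing on the bench is knocked over (angle between any of sanding_block, tape_roll, cup, beaker, spatula's own z axis and vertical above 0.4 rad).
It also fails if it takes over 72 s, if anything falls off the work surface, if the arm or the gripper's body presses on something with over 40 N, if the wrist force passes 120 N, or if a joint passes its speed limit or range.

## Working session

There is one attempt and no reset: what is moved stays moved. The work goes in short steps, Python scripts to look and compute and a tool call to move; the robot and the scene stay as the last step left them, time stands still between calls to the robot, and variables do not carry over. Pictures are saved under pics/ and viewed, and the job is handed in when it is done.

Besides the shell and the picture viewer there is one more tool, called after "Request:" as name(argument=value, ...), one argument or row to a line, values as JSON. step_arm: Moves the arm, as the interface text tells. Its arguments: {"type":"object","properties":{"commands":{"type":"array"}},"required":["commands"]}

```bash
ls; mkdir -p pics; python3 - <<'E'
from bench import ctrl
import cv2
for n in ("scene","side","wrist"):
    im,d=ctrl.camera(n); cv2.imwrite(f"pics/a_{n}.png",im)
    c=ctrl.get_calibration(n); print(n,c)
print(ctrl.get_obs())
E
```

```text
pics
scene {'intrinsics': array([[383.21709902,   0.        , 278.38803071],
       [  0.        , 383.21709902, 212.24874834],
       [  0.        ,   0.        ,   1.        ]]), 'D': array([-0.04264673,  0.        ,  0.        ,  0.        ,  0.        ]), 'R': array([[ 0.76804926,  0.64037753, -0.00411799],
       [ 0.49889522, -0.6023666 , -0.62310355],
       [-0.40150205,  0.47651977, -0.78212851]]), 't': array([-0.35761189, -0.1545313 ,  1.2707033 ])}
side {'intrinsics': array([[518.59744601,   0.        , 277.61479471],
       [  0.        , 518.59744601, 212.23694454],
       [  0.        ,   0.        ,   1.        ]]), 'D': array([-0.06122633,  0.        ,  0.        ,  0.        ,  0.        ]), 'R': array([[-0.76257744, -0.6465797 ,  0.02025686],
       [-0.48005545,  0.54463349, -0.68769261],
       [ 0.43361552, -0.53414329, -0.72571932]]), 't': array([0.36712798, 0.35213841, 1.3903232 ])}
wrist {'intrinsics': array([[307.38601152,   0.        , 275.52801772],
       [  0.        , 307.38601152, 207.30989515],
       [  0.        ,   0.        ,   1.        ]]), 'D': 
[... 259 characters left out ...]
23,  0.37871544])}
{'time_s': 0.15, 'q': array([-1.34829299e+00,  1.81410231e-01,  1.60776205e+00, -3.96118671e-06,
        1.35380213e+00, -2.06248333e-01]), 'dq': array([ 8.20639760e-05, -2.25374175e-03, -3.08152426e-03,  2.14143922e-03,
       -9.52500511e-04, -5.47149288e-04]), 'joint_efforts': array([ 1.00144523e-03, -4.45262110e+01, -3.51694715e+01, -2.14784645e-04,
        5.80376509e-03, -9.35324351e-06]), 'eef_pos': array([ 0.23899537, -0.52251732,  0.23057656]), 'eef_rot': array([ 0.59526515, -0.59458186,  0.38253474, -0.38183635]), 'wrist_force': array([-0.61181337,  0.91592436, -0.37512677]), 'torque': array([-0.00599332, -0.02757114, -0.07125399]), 'opening': 1.0055128674288234}
```

View pics/a_scene.png

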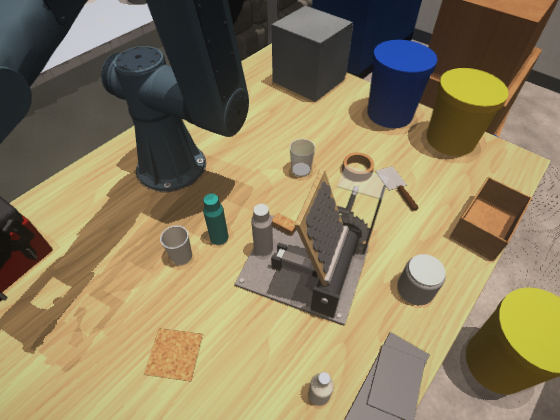

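View pics/a_side.png

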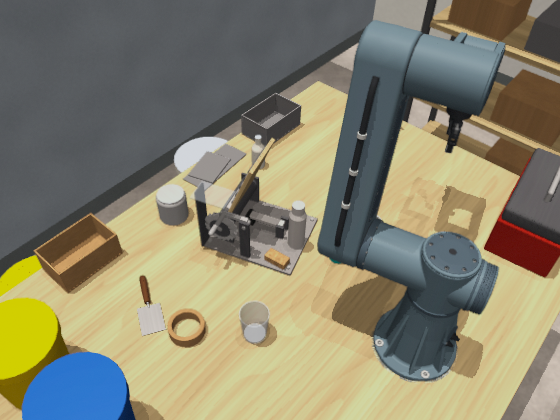

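View pics/a_wrist.png

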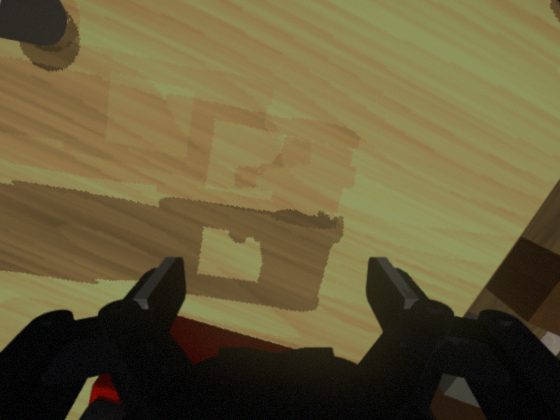

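```bash
cat > h.py <<'E'
import numpy as np, cv2
from scipy.spatial.transform import Rotation as Rn
from bench import ctrl
def world(pix,d,c):
    """pix Nx2 (u,v), depth values"""
    p=cv2.undistortPoints(np.asarray(pix,np.float64).reshape(-1,1,2),c["intrinsics"],c["D"]).reshape(-1,2)
    X=np.c_[p*d[:,None],d]
    return (X-c["t"])@c["R"]
def maskpts(m,d,c):
    v,u=np.nonzero(m&(d>0)); return world(np.c_[u,v],d[v,u].astype(float),c)
def proj(X,c):
    return cv2.projectPoints(np.asarray(X,float).reshape(-1,1,3),cv2.Rodrigues(c["R"])[0],c["t"],c["intrinsics"],c["D"])[0].reshape(-1,2)
def cam2w(p,c): return (np.asarray(p)-c["t"])@c["R"]
def pose():
    o=ctrl.get_obs(); q=o["eef_rot"]; return np.array(o["eef_pos"]),Rn.from_quat([q[1],q[2],q[3],q[0]])
def delta(p,R):
    """rotvec (units 6deg) & shift (units 30mm) in current tool axes"""
    p0,R0=pose()
    print("rot",np.round((R0.inv()*R).as_rotvec()/np.radians(6),2),"shift",np.round(R0.inv().apply(np.asarray(p)-p0)/0.03,2),"newframe shift",np.round(R.inv().apply(np.asarray(p)-p0)/0.03,2))
E
python3 - <<'E'
from h import *
for n in ("scene","side"):
    c=ctrl.get_calibration(n); im,d=ctrl.camera(n); np.save(f"pics/d_{n}.npy",d); cv2.imwrite(f"pics/im_{n}.png",im)
    for t in ["spray_can","mat","stand","board","leg","pawl","sanding_block","cup","beaker","tape_roll","spatula"]:
        for r in ctrl.silhouettes(t,n)[:3]:
            m=r["pixels"]; v,u=np.nonzero(m)
            if len(u)<5: continue
            P=maskpts(m,d,c)
            print(n,t,round(r["p"],2),"pix",int(u.mean()),int(v.mean()),len(u),"med",np.round(np.median(P,0),3),"lo",np.round(np.percentile(P,3,0),3),"hi",np.round(np.percentile(P,97,0),3))
            np.save(f"pics/m_{n}_{t}_{int(u.mean())}.npy",m)
E
```

```text
scene spray_can 0.8 pix 262 230 972 med [ 0.47  -0.068  0.12 ] lo [ 0.436 -0.081  0.013] hi [ 0.483 -0.031  0.184]
scene spray_can 0.72 pix 294 259 364 med [ 0.56  -0.048  0.057] lo [ 0.517 -0.067  0.048] hi [ 0.607 -0.031  0.06 ]
scene spray_can 0.68 pix 214 219 894 med [ 0.347 -0.114  0.11 ] lo [ 0.32  -0.129  0.011] hi [ 0.357 -0.089  0.172]
scene mat 0.6 pix 173 354 2198 med [ 0.487 -0.404  0.005] lo [ 0.429 -0.461  0.002] hi [ 0.544 -0.347  0.008]
scene stand 0.61 pix 294 258 340 med [ 0.559 -0.049  0.057] lo [ 0.519 -0.067  0.049] hi [ 0.604 -0.032  0.06 ]
scene stand 0.6 pix 317 250 11929 med [ 0.618 -0.048  0.109] lo [ 0.473 -0.149  0.01 ] hi [0.717 0.132 0.304]
scene board 0.91 pix 327 235 4865 med [ 0.631 -0.032  0.194] lo [ 0.568 -0.108  0.094] hi [0.694 0.101 0.308]
scene leg 0.9 pix 294 259 367 med [ 0.559 -0.048  0.057] lo [ 0.516 -0.067  0.048] hi [ 0.607 -0.031  0.06 ]
scene pawl 0.63 pix 348 206 242 med [0.603 0.099 0.159] lo [ 0.549  0.079 -0.001] hi [0.626 0.252 0.164]
scene pawl 0.31 pix 294 258 357 med [ 0.558 -0.049  0.057] lo [ 0.516 -0.067  0.048] hi [ 0.605 -
[... 1473 characters left out ...]
36] lo [0.418 0.025 0.017] hi [0.483 0.06  0.042]
side sanding_block 0.16 pix 264 218 330 med [ 0.57  -0.038  0.056] lo [ 0.516 -0.078  0.013] hi [ 0.622 -0.013  0.062]
side cup 0.83 pix 254 320 1030 med [0.348 0.254 0.062] lo [0.308 0.224 0.005] hi [0.379 0.297 0.101]
side cup 0.56 pix 296 225 753 med [ 0.444 -0.038  0.115] lo [ 0.43  -0.068  0.015] hi [ 0.473 -0.027  0.184]
side tape_roll 0.59 pix 246 220 6861 med [0.586 0.04  0.056] lo [ 0.425 -0.131  0.006] hi [0.677 0.147 0.289]
side tape_roll 0.58 pix 185 327 789 med [0.483 0.379 0.033] lo [0.438 0.332 0.005] hi [0.529 0.423 0.041]
side spatula 0.7 pix 149 312 911 med [0.599 0.405 0.005] lo [ 0.546  0.349 -0.001] hi [0.697 0.453 0.022]
```

```bash
python3 - <<'E'
from h import *
A=[]
for n in ("scene","side"):
    c=ctrl.get_calibration(n); d=np.load(f"pics/d_{n}.npy")
    P=maskpts(np.ones(d.shape,bool),d,c)
    P=P[(abs(P[:,0]-.57)<.25)&(abs(P[:,1]-.02)<.25)]
    A.append(P)
    B=P[(P[:,2]>.009)&(P[:,2]<.015)]
    np.save(f"pics/bed_{n}.npy",B)
    r=cv2.minAreaRect(B[:,:2].astype(np.float32)*1000); print(n,len(B),r,cv2.boxPoints(r).round(1).tolist())
np.save("pics/cloud.npy",np.vstack(A))
P=np.vstack(A)
img=np.full((500,500,3),255,np.uint8)
for p in P[np.argsort(P[:,2])]:
    u=int((p[0]-.32)*1000);v=int(500-(p[1]+.23)*1000)
    if 0<=u<500 and 0<=v<500:
        z=np.clip(p[2]/.3,0,1); col=(200,200,200) if p[2]<.008 else ((0,0,255) if p[2]<.016 else (int(255*z),int(255*(1-z)),0))
        img[v,u]=col
cv2.imwrite("pics/top.png",img)
m=cv2.imread("pics/im_scene.png")[120:340,180:420]; cv2.imwrite("pics/crop1.png",cv2.resize(m,None,fx=3.2,fy=2.7,interpolation=cv2.INTER_CUBIC)[:600])
E
```

```text
scene 4167 ((570.5723876953125, 19.15643310546875), (493.59783935546875, 498.5318908691406), 89.80747985839844) [[320.5, -226.8000030517578], [819.0, -228.5], [820.7000122070312, 265.1000061035156], [322.1000061035156, 266.79998779296875]]
side 1956 ((568.9824829101562, 19.409927368164062), (445.91632080078125, 478.8505859375), 85.61732482910156) [[313.20001220703125, -184.60000610351562], [790.7000122070312, -221.1999969482422], [824.7000122070312, 223.39999389648438], [347.29998779296875, 260.0]]
```

View pics/top.png

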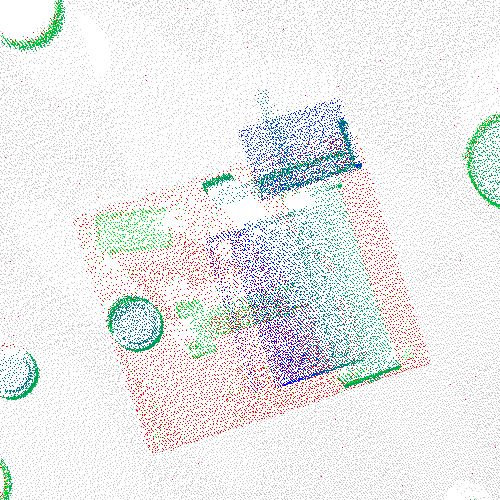

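View pics/crop1.png

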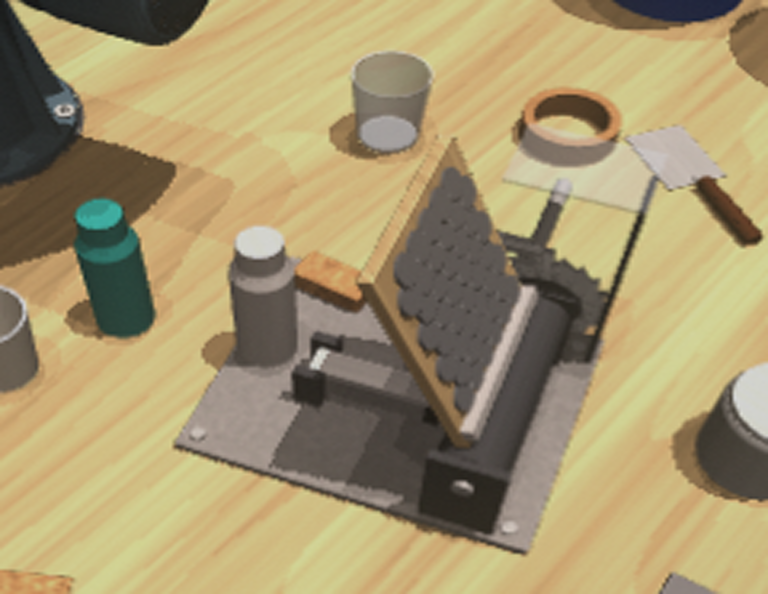

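```bash
python3 - <<'E'
from h import *
from scipy.optimize import minimize
from scipy.spatial import cKDTree
B=np.vstack([np.load("pics/bed_scene.npy"),np.load("pics/bed_side.npy")])[:,:2]
t=cKDTree(B); n=np.array([len(x) for x in t.query_ball_point(B,.012)])
B=B[n>n.max()*.2]
cl=np.load("pics/cloud.npy"); G=cl[cl[:,2]<.006][:,:2]
def f(x):
    y=np.radians(x[2]); c,s=np.cos(y),np.sin(y)
    def ins(Q):
        q=Q*1000-x[:2]; X=q[:,0]*c+q[:,1]*s; Y=-q[:,0]*s+q[:,1]*c
        return np.minimum.reduce([X+155,140-X,Y+105,140-Y])
    sg=lambda v:1/(1+np.exp(-v/1.))
    return -sg(ins(B)).sum()+sg(ins(G)).sum()
best=None
for x0 in ([587,-36,18],[582,-33,17],[590,-40,19]):
    r=minimize(f,x0,method="Nelder-Mead",options=dict(initial_simplex=np.array([x0,[x0[0]+6,x0[1],x0[2]],[x0[0],x0[1]+6,x0[2]],[x0[0],x0[1],x0[2]+2]]),xatol=.02,fatol=.01))
    print(r.x,r.fun,len(B))
# pawl bar check
P=cl
y=np.radians(r.x[2]);R=np.array([[np.cos(y),-np.sin(y)],[np.sin(y),np.cos(y)]])
S=np.c_[(P[:,:2]*1000-r.x[:2])@R,P[:,2]*1000]
bar=S[(abs(S[:,0]-65)<25)&(S[:,1]>176)&(S[:,1]<215)&(S[:,2]>100)]
print("bar",len(bar),bar.min(0),bar.max(0),np.median(bar,0))
leg=S[(S[:,0]>-45)&(S[:,0]<20)&(abs(S[:,1])<25)&(S[:,2]>35)&(S[:,2]<75)]
print("leg",len(leg),np.percentile(leg,[2,50,98],axis=0).round(1), np.polyfit(leg[:,0],leg[:,2],1), np.polyfit(leg[:,0],leg[:,1],1))
top=S[(S[:,2]>243-5)&(S[:,2]<255)&(S[:,1]>95)]; print("guard",np.percentile(top,[1,99],axis=0).round(1))
top=S[(S[:,2]>200)&(S[:,1]<95)]; print("board",np.percentile(top,[1,99],axis=0).round(1), top[np.argsort(top[:,2])[-5:]].round())
can=S[(S[:,0]<-80)&(abs(S[:,1])<60)&(S[:,2]>160)]; print("cantop",len(can),can.mean(0),np.ptp(can,axis=0),can.min(0),can.max(0))
body=S[(S[:,0]<-80)&(abs(S[:,1])<60)&(S[:,2]>30)&(S[:,2]<125)]
from scipy.optimize import least_squares
q=least_squares(lambda a:np.hypot(body[:,0]-a[0],body[:,1]-a[1])-26,[-120,0],loss="soft_l1"); print("body",len(body),q.x)
blk=S[(S[:,0]<-60)&(S[:,1]>40)&(S[:,2]>30)&(S[:,2]<45)];print("block",np.percentile(blk,[1,99],axis=0).round())
np.save("pics/stand.npy",r.x)
E
```

```text
[585.45970791 -36.83984719  18.05118394] -5289.556464966166 5706
[585.45338456 -36.84655975  18.04256661] -5289.556767818658 5706
[585.46150406 -36.83985848  18.05043085] -5289.556484848953 5706
bar 63 [ 41.91447465 176.06162926 150.13622989] [ 82.91348023 207.45242984 251.3107539 ] [ 61.84355661 188.44067691 159.41229715]
leg 408 [[-43.8 -13.9  47.6]
 [-13.7  -1.5  56.6]
 [ 18.4  15.7  61.3]] [1.32597726e-02 5.63281085e+01] [-0.02400806 -0.93878091]
guard [[ 30.  102.4 242.6]
 [133.9 176.  251.4]]
board [[-37.7 -80.7 200.9]
 [ 44.3  81.9 309.7]] [[ -6.  20. 311.]
 [ -6. -70. 311.]
 [ -4. -40. 311.]
 [ -5.  44. 311.]
 [ -5. -72. 312.]]
cantop 550 [-165.07259675   19.72549177  175.59879465] [166.47948744  49.59776909  28.57615874] [-275.20362635   -3.63594791  160.04478073] [-108.72413891   45.96182118  188.62093947]
body 1252 [-137.3355456   20.1953128]
block [[-156.   44.   30.]
 [ -69.  350.   44.]]
```

```bash
python3 - <<'E'
from h import *
from scipy.optimize import least_squares
ST=np.load("pics/stand.npy")
Q=[];T=[]
for n,u in (("scene",262),("side",296)):
    P=maskpts(np.load(f"pics/m_{n}_spray_can_{u}.npy"),np.load(f"pics/d_{n}.npy"),ctrl.get_calibration(n))
    P=P[np.hypot(P[:,0]-.455,P[:,1]+.053)<.04]
    B=P[(P[:,2]>.03)&(P[:,2]<.125)]; C=P[P[:,2]>.155];Q.append(B)
    f=lambda B,r:least_squares(lambda a:np.hypot(B[:,0]-a[0],B[:,1]-a[1])-r,[.455,-.053],loss="soft_l1",f_scale=.002).x
    top=P[P[:,2]>.175]
    print(n,len(B),"body",f(B,.026),"top",top.mean(0), top[:,2].max())
print("both",f(np.vstack(Q),.026))
y=np.radians(ST[2]);R2=np.array([[np.cos(y),-np.sin(y)],[np.sin(y),np.cos(y)]])
print("stand frame",(f(np.vstack(Q),.026)*1000-ST[:2])@R2)
M=maskpts(np.load("pics/m_scene_mat_173.npy"),np.load("pics/d_scene.npy"),ctrl.get_calibration("scene"))
r=cv2.minAreaRect((M[(M[:,2]<.012)][:,:2]*1000).astype(np.float32)); print("mat",r)
p,R=pose(); print(p,R.as_matrix().round(3))
E
```

```text
scene 407 body [ 0.45639937 -0.05458194] top [ 0.45856293 -0.05699066  0.18189579] 0.18540989662838647
side 351 body [ 0.45572045 -0.05459022] top [ 0.45327154 -0.05141615  0.18176646] 0.18862093946508957
both [ 0.45615219 -0.05459671]
stand frame [-128.44727433   23.18407074]
mat ((484.57147216796875, -402.082763671875), (111.6344223022461, 110.71393585205078), 32.7147216796875)
[ 0.23908988 -0.52296061  0.23129618] [[ 0.416 -0.     0.909]
 [-0.909 -0.     0.416]
 [ 0.    -1.    -0.   ]]
```

Can look-alikes: aluminium can on the bed at scene pixel (262,230), turquoise can at (214,219), small bottle at (320,388). I choose (262,230): it is plain aluminium, stands on the bed front, and its top measures 182 mm = 12+170, as it must. The close crop confirms this.

Request:
step_arm(
  commands=[
    [0,0,0,-0.8,-0.05,0.93,1],
    [0,0,0,-0.8,-0.05,0.93,1],
    [0,0,0,-0.8,0,0.93,1],
    [0,0,0,-0.8,0,0.93,1],
    [0,0,0,-0.8,0,0.93,1],
    [0,0,0,-0.8,0,0.93,1],
    [0,0,0,-0.8,0,0.93,1],
    [0,0,0,-0.8,0,0.93,1],
    [0,0,0,-0.8,0,0.93,1],
    [0,0,0,-0.8,0,0.93,1],
  ],
)

```text
time_s: 2.35
eef_pos: [0.3935, -0.1873, 0.2346]
eef_rot: [-0.595, 0.595, -0.382, 0.383]
wrist_force: [0.2, 0.7, 0.2]
opening: 0.999
```

Request:
step_arm(
  commands=[
    [0,0,0,-0.8,0,0.93,1],
    [0,0,0,-0.8,0,0.93,1],
    [0,0,0,-0.8,0,0.93,1],
    [0,0,0,-0.77,0,0.98,1],
    [0,0,0,0,0,0,1],
    [0,0,0,0,0,0,1],
  ],
)

```text
time_s: 2.95
eef_pos: [0.4564, -0.0545, 0.2343]
eef_rot: [-0.595, 0.596, -0.381, 0.381]
wrist_force: [0.1, -0.5, 0.6]
opening: 1.005
```

```bash
python3 - <<'E'
from h import *
im,_=ctrl.camera("scene"); cv2.imwrite("pics/b1.png",cv2.resize(im[80:320,150:400],None,fx=3,fy=2.4))
im,_=ctrl.camera("wrist"); cv2.imwrite("pics/b2.png",im)
p,R=pose(); print(p,R.as_matrix().round(3)); print(ctrl.get_obs()["q"])
R=Rn.from_matrix(np.c_[[.416,-.909,0],[0,0,-1],[.909,.416,0]])
delta([.4562,-.0546,.143],R)
E
```

```text
[ 0.45611239 -0.05573526  0.23424845] [[ 0.415 -0.     0.91 ]
 [-0.91  -0.     0.415]
 [ 0.    -1.    -0.   ]]
[-3.80546031e-01 -8.86799630e-02  1.88156906e+00 -4.35213220e-04
  1.34881864e+00  7.61912389e-01]
rot [ 0.   -0.01  0.  ] shift [-0.03  3.04  0.02] newframe shift [-0.03  3.04  0.02]
```

View pics/b1.png

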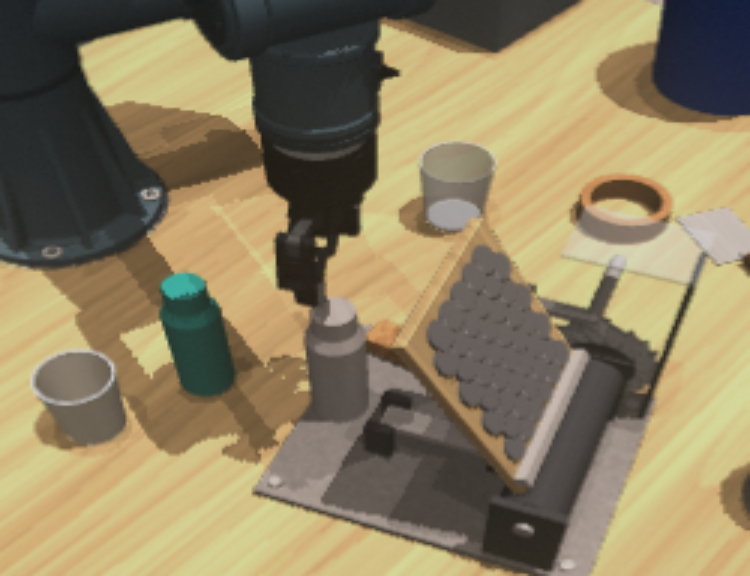

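View pics/b2.png

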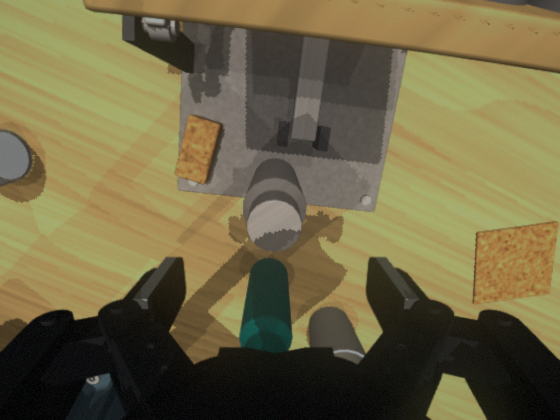

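The board has crept to about 0.5. In the wrist view the can's cap at (275,222) lies centred between the fingers. I descend.

Request:
step_arm(
  commands=[
    [0,0,0,-0.02,0.5,0.02,1],
    [0,0,0,0,0.6,0,1],
    [0,0,0,0,0.6,0,1],
    [0,0,0,0,0.6,0,1],
    [0,0,0,0,0.5,0,1],
    [0,0,0,0,0.24,0,1],
    [0,0,0,0,0,0,1],
    [0,0,0,0,0,0,0],
    [0,0,0,0,0,0,0],
    [0,0,0,0,0,0,0],
  ],
)

```text
time_s: 4.05
eef_pos: [0.4572, -0.0546, 0.144]
eef_rot: [0.595, -0.595, 0.382, -0.383]
wrist_force: [0.3, 0.3, 9.3]
opening: 0.516
```

Request:
step_arm(
  commands=[
    [0,0,0,0,0,0,0],
    [0,0,0,0,0,0,0],
    [0,0,0,0,0,0,0],
    [0,0,0,0,0,0,0],
    [0,0,0,0,0,0,0],
  ],
)

```text
time_s: 4.55
eef_pos: [0.4574, -0.0543, 0.1444]
eef_rot: [0.595, -0.595, 0.382, -0.383]
wrist_force: [-0.6, 0.9, 5.3]
opening: 0.481
```

```bash
python3 - <<'E'
from h import *
im,_=ctrl.camera("scene"); cv2.imwrite("pics/c1.png",cv2.resize(im[80:320,150:400],None,fx=3,fy=2.4))
print(ctrl.get_obs()["opening"])
R=Rn.from_matrix(np.c_[[.416,-.909,0],[0,0,-1],[.909,.416,0]])
p,_=pose(); 
delta([.4855,-.403,p[2]],R)
E
```

```text
0.47847578199869273
rot [-0.02 -0.    0.01] shift [10.96  0.   -3.99] newframe shift [10.96  0.   -3.99]
```

View pics/c1.png

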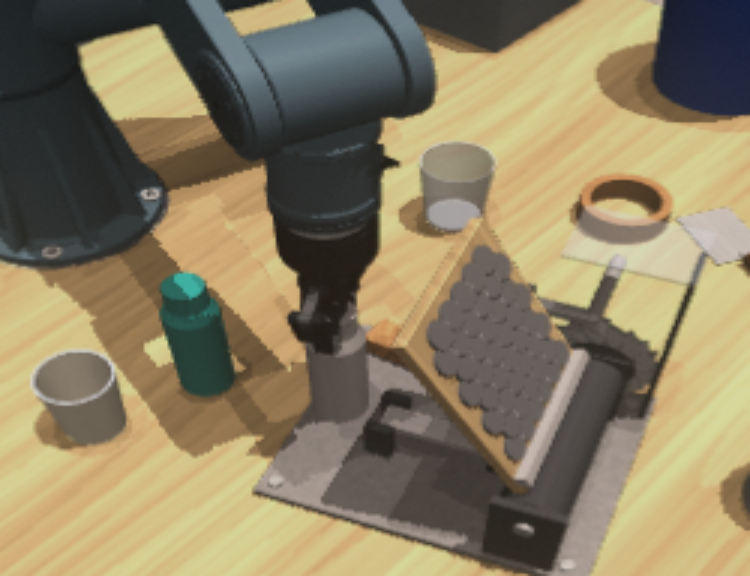

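Request:
step_arm(
  commands=[
    [0,0,0,0,-0.3,0,0],
    [0,0,0,0,-0.5,0,0],
    [0,0,0,0,-0.6,0,0],
    [0,0,0,0.5,0,-0.2,0],
    [0,0,0,0.8,0,-0.3,0],
    [0,0,0,0.9,0,-0.33,0],
    [0,0,0,0.9,0,-0.33,0],
    [0,0,0,0.9,0,-0.33,0],
    [0,0,0,0.9,0,-0.33,0],
    [0,0,0,0.9,0,-0.33,0],
  ],
)

```text
time_s: 5.6
eef_pos: [0.4702, -0.2405, 0.1854]
eef_rot: [0.595, -0.595, 0.382, -0.382]
wrist_force: [1.1, 0.8, -2.2]
opening: 0.477
```

Request:
step_arm(
  commands=[
    [0,0,0,0.9,0,-0.33,0],
    [0,0,0,0.9,0,-0.33,0],
    [0,0,0,0.9,0,-0.33,0],
    [0,0,0,0.9,0,-0.33,0],
    [0,0,0,0.7,0,-0.25,0],
    [0,0,0,0.5,0,-0.2,0],
    [0,0,0,0.3,0,-0.1,0],
    [0,0,0,0,0,0,0],
    [0,0,0,0,0,0,0],
  ],
)

```text
time_s: 6.5
eef_pos: [0.4829, -0.401, 0.1849]
eef_rot: [0.595, -0.595, 0.382, -0.382]
wrist_force: [0.4, -0.1, -2.4]
opening: 0.476
```

```bash
python3 - <<'E'
from h import *
n="scene";c=ctrl.get_calibration(n)
im,d=ctrl.camera(n); cv2.imwrite("pics/d1.png",im)
for r in ctrl.silhouettes("spray_can",n)[:4]:
    m=r["pixels"];v,u=np.nonzero(m);P=maskpts(m,d,c)
    print(r["p"],u.mean(),v.mean(),np.percentile(P,[3,50,97],axis=0).round(3).tolist())
R=Rn.from_matrix(np.c_[[.416,-.909,0],[0,0,-1],[.909,.416,0]])
print(pose()[0]);delta([.4855,-.403,.1364],R)
E
```

```text
0.94 161.73659003831418 332.31130268199234 [[0.481, -0.425, 0.065], [0.502, -0.402, 0.162], [0.508, -0.38, 0.224]]
0.91 215.20135746606334 219.16176470588235 [[0.32, -0.128, 0.009], [0.348, -0.113, 0.112], [0.358, -0.087, 0.172]]
0.7 301.32049518569465 156.37826685006877 [[0.31, 0.222, 0.013], [0.348, 0.248, 0.069], [0.382, 0.295, 0.099]]
[ 0.4830534  -0.40076061  0.18505544]
rot [-0.    0.   -0.01] shift [0.1  1.62 0.04] newframe shift [0.1  1.62 0.04]
```

View pics/d1.png

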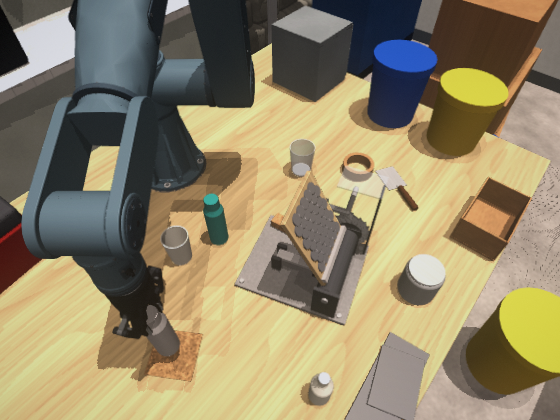

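The can, at (162,332), hangs upright over the mat. I lower it.

Request:
step_arm(
  commands=[
    [0,0,0,0.1,0.4,0.04,0],
    [0,0,0,0,0.4,0,0],
    [0,0,0,0,0.4,0,0],
    [0,0,0,0,0.2,0,0],
    [0,0,0,0,0.15,0,0],
    [0,0,0,0,0,0,0],
    [0,0,0,0,0,0,0],
  ],
)

```text
time_s: 7.3
eef_pos: [0.4854, -0.4043, 0.1388]
eef_rot: [-0.595, 0.595, -0.382, 0.382]
wrist_force: [-0.3, -1.1, -2.3]
opening: 0.476
```

Request:
step_arm(
  commands=[
    [0,0,0,0,0.06,0,0],
    [0,0,0,0,0.04,0,0],
    [0,0,0,0,0,0,0],
  ],
)

```text
time_s: 7.6
eef_pos: [0.4856, -0.4046, 0.1366]
eef_rot: [-0.595, 0.595, -0.382, 0.383]
wrist_force: [-0.9, 0.2, 2.9]
opening: 0.478
```

Request:
step_arm(
  commands=[
    [0,0,0,0,0,0,0.7],
    [0,0,0,0,0,0,1],
    [0,0,0,0,0,0,1],
    [0,0,0,0,0,0,1],
    [0,0,0,0,-0.5,0,1],
    [0,0,0,0,-1,0,1],
    [0,0,0,0,-1,0,1],
    [0,0,0,0,-1,0,1],
  ],
)

```text
time_s: 8.4
eef_pos: [0.4853, -0.4042, 0.243]
eef_rot: [-0.595, 0.595, -0.382, 0.382]
wrist_force: [0.4, -1.1, -0.7]
opening: 0.997
```

```bash
python3 - <<'E'
from h import *
n="scene";c=ctrl.get_calibration(n)
im,d=ctrl.camera(n); cv2.imwrite("pics/e1.png",im)
for r in ctrl.silhouettes("spray_can",n)[:2]:
    m=r["pixels"];v,u=np.nonzero(m);P=maskpts(m,d,c)
    print(r["p"],u.mean(),v.mean(),np.percentile(P,[3,50,97],axis=0).round(3).tolist()); T=P[P[:,2]>.165]; print("top",T.mean(0))
print(pose()[0],ctrl.get_obs()["q"])
ST=np.load("pics/stand.npy");Rz=Rn.from_euler("z",ST[2],degrees=True)
O=np.r_[ST[:2]/1000,0]
P=maskpts(np.ones(d.shape,bool),d,c); S=Rz.inv().apply(P-O)*1000
b=S[(S[:,2]>180)&(S[:,1]<90)&(S[:,1]>-90)&(abs(S[:,0])<200)]; print("board top",b[np.argsort(b[:,2])[-40:]].mean(0))
e=S[(S[:,2]>120)&(S[:,2]<310)&(abs(S[:,1])<78)&(abs(S[:,0])<100)]; print(np.polyfit(e[:,2],e[:,0],1))
E
```

```text
0.9 214.61505376344087 219.61182795698926 [[0.31, -0.128, 0.002], [0.347, -0.114, 0.106], [0.358, -0.086, 0.172]]
top [ 0.33299487 -0.10444895  0.17015219]
0.74 163.39714525608733 340.88245172124266 [[0.472, -0.43, 0.013], [0.501, -0.408, 0.133], [0.51, -0.384, 0.176]]
top [ 0.48702702 -0.40592389  0.17390911]
[ 0.48728599 -0.40639502  0.24775329] [-8.81876377e-01  2.91283819e-01  1.43977277e+00  1.68460305e-05
  1.39995991e+00  2.59961691e-01]
board top [-29.40382592  -8.55981103 299.32270469]
[ -0.58971421 148.7363868 ]
```

View pics/e1.png

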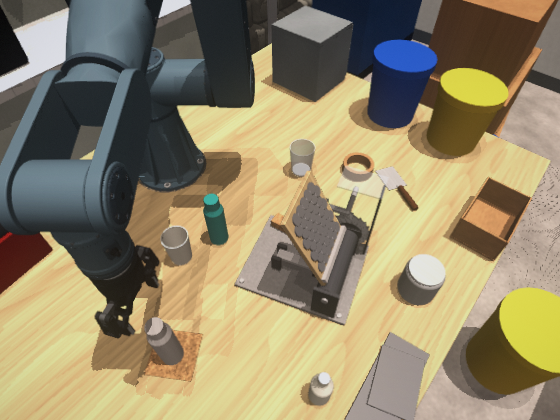

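```bash
cat >> h.py <<'E'
ST=np.load("pics/stand.npy");Rz=Rn.from_euler("z",ST[2],degrees=True);O=np.r_[ST[:2]/1000,0]
def s2w(p): return Rz.apply(np.asarray(p)/1000)+O
def w2s(p): return Rz.inv().apply(np.asarray(p)-O)*1000
def toolR(x,y):
    """tool axes x,y given in stand frame"""
    x=np.array(x,float);x/=np.linalg.norm(x);y=np.array(y,float);y/=np.linalg.norm(y)
    return Rz*Rn.from_matrix(np.c_[x,y,np.cross(x,y)])
def tilt_leg(a): a=np.radians(a); return toolR([0,-1,0],[np.sin(a),0,-np.cos(a)])
E
python3 - <<'E'
from h import *
print(w2s(pose()[0]))
R=tilt_leg(35)
u=R.as_matrix()[:,1]
g=s2w([10,0,51]); print("grip",g)
tcp=g+.015*u
delta(tcp-.18*u,R); print("final tcp",tcp,w2s(tcp))
E
```

```text
[-207.85185924 -320.94712383  247.75329334]
grip [ 0.59496935 -0.03374132  0.051     ]
rot [ 5.8   1.08 -0.24] shift [-10.18   1.96   5.29] newframe shift [-10.7    4.04   2.19]
final tcp [ 0.60314956 -0.03107544  0.03871272] [1.86036465e+01 1.07823316e-15 3.87127193e+01]
```

Request:
step_arm(
  commands=[
    [0.967,0.18,-0.04,0,0,0,0.8],
    [0.967,0.18,-0.04,0,0,0,0.8],
    [0.967,0.18,-0.04,0,0,0,0.8],
    [0.967,0.18,-0.04,0,0,0,0.8],
    [0.967,0.18,-0.04,0,0,0,0.8],
    [0.967,0.18,-0.04,0,0,0,0.8],
    [0,0,0,0,0,0,0.8],
  ],
)

```text
time_s: 9.2
eef_pos: [0.4833, -0.4043, 0.2391]
eef_rot: [0.718, -0.371, 0.277, -0.519]
wrist_force: [0.4, 1.0, -0.1]
opening: 0.797
```

Request:
step_arm(
  commands=[
    [0,0,0,-0.5,0,0.1,0.8],
    [0,0,0,-0.9,0.1,0.2,0.8],
    [0,0,0,-0.9,0.3,0.2,0.8],
    [0,0,0,-0.9,0.35,0.2,0.8],
    [0,0,0,-0.9,0.35,0.2,0.8],
    [0,0,0,-0.9,0.35,0.2,0.8],
    [0,0,0,-0.9,0.35,0.2,0.8],
    [0,0,0,-0.9,0.35,0.2,0.8],
    [0,0,0,-0.9,0.35,0.2,0.8],
    [0,0,0,-0.9,0.35,0.2,0.8],
  ],
)

```text
time_s: 10.2
eef_pos: [0.4964, -0.1277, 0.2062]
eef_rot: [0.718, -0.374, 0.275, -0.518]
wrist_force: [0.1, -0.7, 0.9]
opening: 0.797
```

```bash
python3 - <<'E'
from h import *
print(w2s(pose()[0]),ctrl.get_obs()["q"])
R=tilt_leg(35)
u=R.as_matrix()[:,1]
g=s2w([10,0,51])
tcp=g+.015*u
delta(tcp-.1*u,R); 
for n in ("scene","wrist"):
    im,_=ctrl.camera(n); cv2.imwrite(f"pics/f_{n}.png",im)
E
```

```text
[-112.79305115  -58.79512841  206.20639175] [-0.84145815 -0.20374558  2.16363034  0.6600367   1.02635488  0.10814814]
rot [ 0.04 -0.03 -0.07] shift [-1.93  3.76  0.4 ] newframe shift [-1.96  3.75  0.39]
```

View pics/f_scene.png

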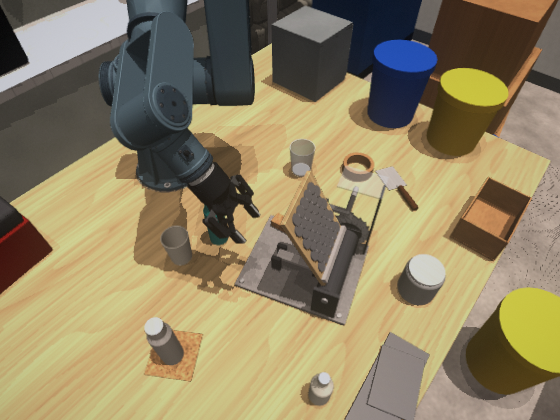

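View pics/f_wrist.png

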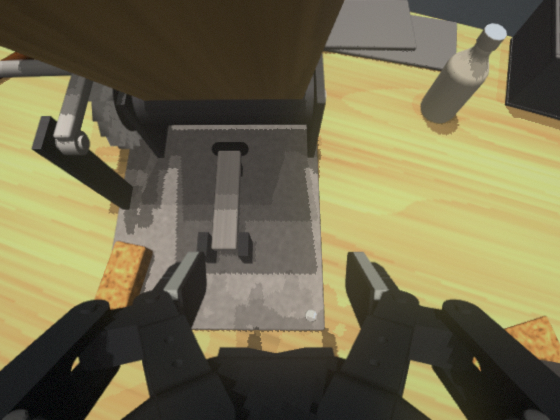

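Request:
step_arm(
  commands=[
    [0,0,0,-0.6,0.3,0.13,0.8],
    [0,0,0,-0.7,0.7,0.13,0.8],
    [0,0,0,-0.66,0.8,0.13,0.8],
    [0.04,-0.03,-0.07,0,0.9,0,0.8],
    [0,0,0,0,0.7,0,0.8],
    [0,0,0,0,0.35,0,0.8],
    [0,0,0,0,0,0,0.8],
    [0,0,0,0,0,0,0.8],
  ],
)

```text
time_s: 11.1
eef_pos: [0.5485, -0.0497, 0.121]
eef_rot: [0.718, -0.373, 0.271, -0.521]
wrist_force: [-0.2, -0.6, -0.0]
opening: 0.799
```

```bash
python3 - <<'E'
from h import *
print(w2s(pose()[0]),ctrl.get_obs()["q"])
R=tilt_leg(35)
u=R.as_matrix()[:,1]
g=s2w([10,0,51])
tcp=g+.015*u
delta(tcp,R); 
n="wrist"; c=ctrl.get_calibration(n)
im,d=ctrl.camera(n); cv2.imwrite(f"pics/g_{n}.png",im)
for r in ctrl.silhouettes("leg",n)[:3]:
    m=r["pixels"]; 
    S=w2s(maskpts(m,d,c)); print(r["p"],np.percentile(S,[2,50,98],axis=0).round(1).tolist()); S=S[(S[:,0]>-45)&(S[:,0]<40)&(S[:,2]>35)]; print(np.polyfit(S[:,0],S[:,2],1),np.polyfit(S[:,0],S[:,1],1))
im,d=ctrl.camera("side"); cv2.imwrite(f"pics/g_side.png",im)
E
```

```text
[-39.10461816  -0.82688273 121.03408831] [-0.58486722  0.00687127  2.18653459  0.77780205  0.69653194  0.12366132]
rot [-0.01 -0.01 -0.01] shift [-0.03  3.35 -0.  ] newframe shift [-0.03  3.35  0.  ]
0.88 [[-74.0, -12.5, 53.7], [-19.5, 1.7, 56.0], [42.5, 15.2, 58.9]]
[1.84092395e-02 5.62641910e+01] [5.23535931e-04 1.49175426e+00]
```

View pics/g_wrist.png

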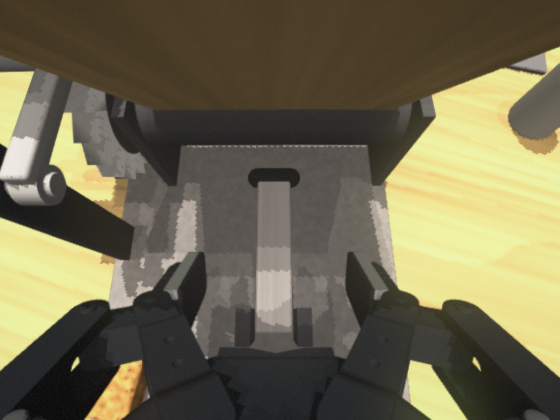

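View pics/g_side.png

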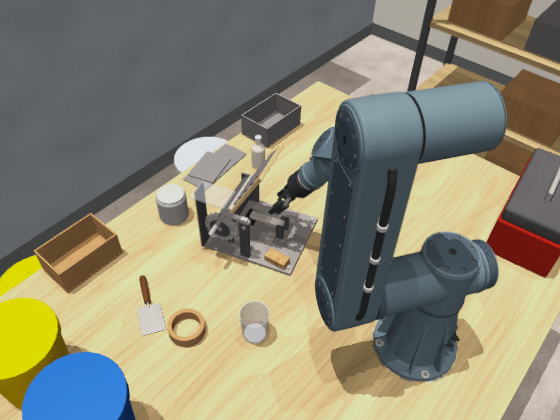

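The leg, at (275,245), is centred between the fingers in the wrist view, and its top is at 56 mm as expected. I go in and pinch.

Request:
step_arm(
  commands=[
    [0,0,0,-0.02,0.6,0,0.8],
    [0,0,0,0,0.8,0,0.8],
    [0,0,0,0,0.8,0,0.8],
    [0,0,0,0,0.7,0,0.8],
    [0,0,0,0,0.4,0,0.8],
    [0,0,0,0,0,0,0.8],
    [0,0,0,0,0,0,0],
    [0,0,0,0,0,0,0],
    [0,0,0,0,0,0,0],
    [0,0,0,0,0,0,0],
  ],
)

```text
time_s: 12.25
eef_pos: [0.6017, -0.0308, 0.04]
eef_rot: [0.718, -0.373, 0.272, -0.521]
wrist_force: [-2.6, 2.8, 3.9]
opening: 0.288
```

Request:
step_arm(
  commands=[
    [0,0,0,0,0,0,0],
    [0,0,0,0,0,0,0],
    [0,0,0,0,0,0,0],
  ],
)

```text
time_s: 12.55
eef_pos: [0.6017, -0.0309, 0.0396]
eef_rot: [0.718, -0.373, 0.272, -0.521]
wrist_force: [-3.5, 2.4, 5.3]
opening: 0.291
```

```bash
python3 - <<'E'
from h import *
p,R=pose();print(w2s(p),ctrl.get_obs()["q"],(Rz.inv()*R).as_matrix().round(3))
im,d=ctrl.camera("wrist"); cv2.imwrite(f"pics/h_wrist.png",im)
E
```

```text
[17.32253312  0.65237346 39.58160953] [-0.47619197  0.29651811  2.08523243  0.98504931  0.51381594 -0.0391614 ] [[-0.001  0.575  0.818]
 [-1.     0.001 -0.002]
 [-0.002 -0.818  0.575]]
```

View pics/h_wrist.png

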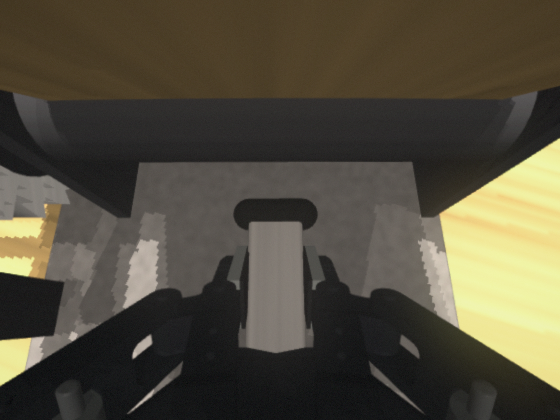

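```bash
python3 - <<'E'
import numpy as np
th=np.linspace(.02,1.745,18)
P=79*np.c_[np.cos(th),np.sin(th)]; D=np.diff(P,axis=0)/30
for t,d in zip(th[1:],D): print(round(t,2),"y",round(d@[.575,-.818],2),"z",round(d@[.818,.575],2))
E
```

```text
0.12 y -0.23 z 0.14
0.22 y -0.24 z 0.11
0.32 y -0.25 z 0.09
0.43 y -0.26 z 0.06
0.53 y -0.26 z 0.04
0.63 y -0.27 z 0.01
0.73 y -0.27 z -0.02
0.83 y -0.26 z -0.04
0.93 y -0.26 z -0.07
1.03 y -0.25 z -0.1
1.14 y -0.24 z -0.12
1.24 y -0.22 z -0.15
1.34 y -0.21 z -0.17
1.44 y -0.19 z -0.19
1.54 y -0.17 z -0.21
1.64 y -0.15 z -0.22
1.74 y -0.13 z -0.24
```

Request:
step_arm(
  commands=[
    [0,0,0,0,-0.23,0.14,0],
    [0,0,0,0,-0.24,0.11,0],
    [0,0,0,0,-0.25,0.09,0],
    [0,0,0,0,-0.26,0.06,0],
    [0,0,0,0,-0.26,0.04,0],
  ],
)

```text
time_s: 13.1
eef_pos: [0.5906, -0.0343, 0.077]
eef_rot: [0.718, -0.373, 0.273, -0.521]
wrist_force: [-2.1, 0.9, -8.6]
opening: 0.289
```

Request:
step_arm(
  commands=[
    [0,0,0,0,-0.27,0.01,0],
    [0,0,0,0,-0.27,-0.02,0],
    [0,0,0,0,-0.26,-0.04,0],
    [0,0,0,0,-0.26,-0.07,0],
    [0,0,0,0,-0.25,-0.1,0],
  ],
)

```text
time_s: 13.6
eef_pos: [0.5646, -0.0429, 0.1061]
eef_rot: [0.718, -0.373, 0.272, -0.521]
wrist_force: [0.1, 3.3, -11.1]
opening: 0.291
```

```bash
python3 - <<'E'
from h import *
p,R=pose();print(w2s(p),ctrl.get_obs()["q"],(Rz.inv()*R).as_matrix().round(3))
im,d=ctrl.camera("scene"); cv2.imwrite(f"pics/i.png",cv2.resize(im[80:320,150:400],None,fx=3,fy=2.4))
E
```

```text
[-21.74153945   0.68197999 106.1122862 ] [-0.54750265  0.07287033  2.15872829  0.80828809  0.64938393  0.11481153] [[-0.001  0.574  0.819]
 [-1.     0.002 -0.002]
 [-0.003 -0.819  0.574]]
```

View pics/i.png

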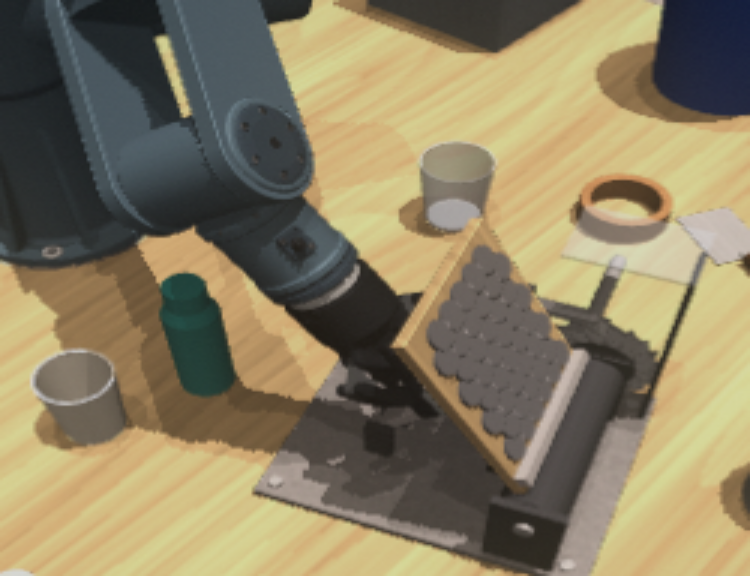

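Request:
step_arm(
  commands=[
    [0,0,0,0,-0.24,-0.12,0],
    [0,0,0,0,-0.22,-0.15,0],
    [0,0,0,0,-0.21,-0.17,0],
    [0,0,0,0,-0.19,-0.19,0],
  ],
)

```text
time_s: 14.05
eef_pos: [0.5363, -0.0522, 0.1167]
eef_rot: [0.718, -0.372, 0.272, -0.521]
wrist_force: [2.4, 7.0, -10.4]
opening: 0.282
```

Request:
step_arm(
  commands=[
    [0,0,0,0,-0.17,-0.21,0],
    [0,0,0,0,-0.15,-0.22,0],
    [0,0,0,0,-0.13,-0.24,0],
    [0,0,0,0,0,0,0],
  ],
)

```text
time_s: 14.45
eef_pos: [0.5131, -0.0598, 0.1162]
eef_rot: [0.718, -0.372, 0.272, -0.522]
wrist_force: [1.1, 6.6, -5.6]
opening: 0.279
```

```bash
python3 - <<'E'
from h import *
p,R=pose();print(w2s(p),ctrl.get_obs()["q"],(Rz.inv()*R).as_matrix().round(3))
g=p-.015*R.as_matrix()[:,1]; s=w2s(g); print(s,np.arctan2(s[2]-50,s[0]+70),np.hypot(s[2]-50,s[0]+70))
im,d=ctrl.camera("scene"); cv2.imwrite(f"pics/j.png",cv2.resize(im[80:320,150:400],None,fx=3,fy=2.4))
im,d=ctrl.camera("wrist"); cv2.imwrite(f"pics/j_w.png",im)
E
```

```text
[-75.90468178   0.60775924 116.24897327] [-0.66766478 -0.05760786  2.26292876  0.79563179  0.73613373  0.03938183] [[-0.002  0.576  0.818]
 [-1.     0.001 -0.003]
 [-0.003 -0.818  0.576]]
[-84.53873028   0.58876377 128.5148954 ] 1.7538940274272734 79.84963042041545
```

View pics/j.png

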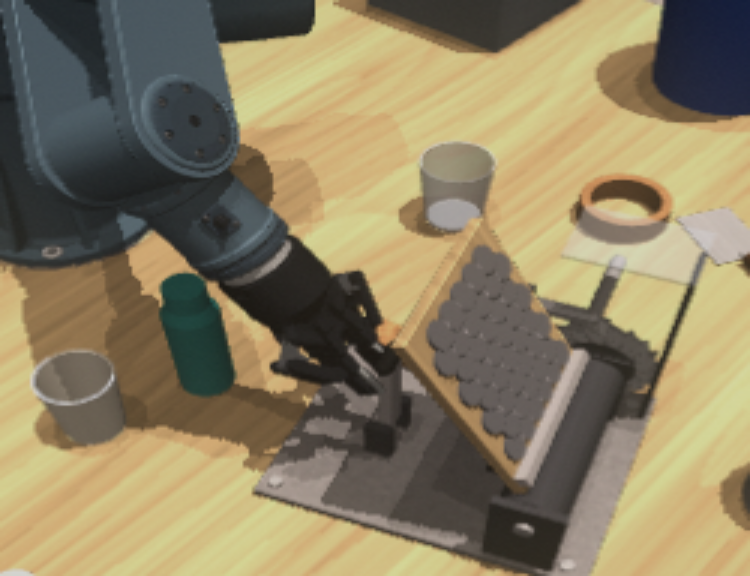

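View pics/j_w.png

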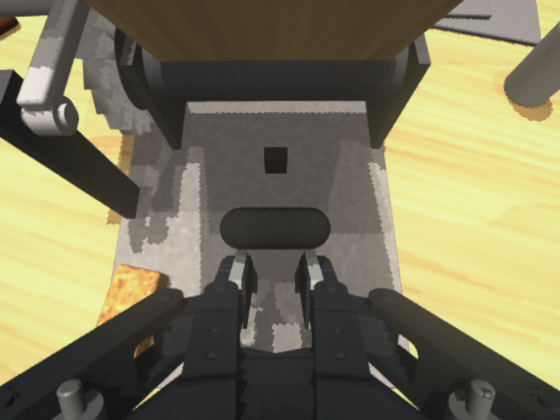

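Request:
step_arm(
  commands=[
    [0,0,0,0,-0.06,-0.08,0],
    [0,0,0,0,0,0,0],
    [0,0,0,0,0,0,1],
    [0,0,0,0,0,0,1],
    [0,0,0,0,0,0,1],
    [0,0,0,0,0,0,1],
    [0,0,0,0,0,0,1],
  ],
)

```text
time_s: 15.25
eef_pos: [0.511, -0.0615, 0.1162]
eef_rot: [0.718, -0.373, 0.271, -0.522]
wrist_force: [-0.2, -0.7, 0.3]
opening: 1.007
```

Request:
step_arm(
  commands=[
    [0,0,0,0,-0.4,0,1],
    [0,0,0,0,-0.7,0,1],
    [0,0,0,0,-0.8,0,1],
    [0,0,0,0,-0.8,0,1],
    [0,0,0,0,-0.8,0,1],
    [0,0,0,0,0,0,1],
  ],
)

```text
time_s: 15.85
eef_pos: [0.4538, -0.0815, 0.2044]
eef_rot: [0.717, -0.373, 0.27, -0.523]
wrist_force: [0.0, -0.3, 0.7]
opening: 0.997
```

```bash
python3 - <<'E'
from h import *
p,R=pose();print(w2s(p),p,ctrl.get_obs()["q"])
for n in ("scene","side"):
    im,d=ctrl.camera(n); c=ctrl.get_calibration(n); cv2.imwrite(f"pics/k_{n}.png",im)
    for r in ctrl.silhouettes("leg",n)[:2]:
        S=w2s(maskpts(r["pixels"],d,c)); print(n,r["p"],np.percentile(S,[2,50,98],axis=0).round(1).tolist())
        S=S[(S[:,2]>70)&(S[:,2]<150)&(abs(S[:,1])<25)]; 
        if len(S)>10: print(len(S),np.polyfit(S[:,2],S[:,0],1))
    b=ctrl.boxes_of("pawl_bar",n)[:2]; print([(x["p"],w2s(cam2w(x["point"],c)).round(1)) for x in b])
E
```

```text
[-138.99672039   -1.67531481  204.42541767] [ 0.45382473 -0.08150141  0.20442542] [-0.84635002 -0.39592015  2.3078296   0.65090048  1.05455075  0.13163939]
scene 0.49 [[-77.4, -19.9, 63.6], [-68.3, -11.2, 127.7], [-64.4, 6.8, 169.3]]
136 [-2.98616824e-02 -6.53929497e+01]
scene 0.25 [[-133.0, 98.1, 27.5], [-124.4, 111.8, 37.9], [-113.9, 127.6, 41.2]]
[(0.77, array([ 58.3, 115.7, 158.3])), (0.46, array([-70.4,  -8.5, 126.4]))]
side 0.58 [[101.9, 325.2, -1.8], [152.7, 418.1, 5.3], [230.6, 470.2, 23.5]]
side 0.47 [[-81.5, -5.9, 68.4], [-76.9, 11.6, 134.4], [-69.8, 21.1, 170.2]]
72 [-3.54251337e-02 -7.23985290e+01]
[(0.49, array([ 43. , 125.8, 154.6]))]
```

View pics/k_scene.png

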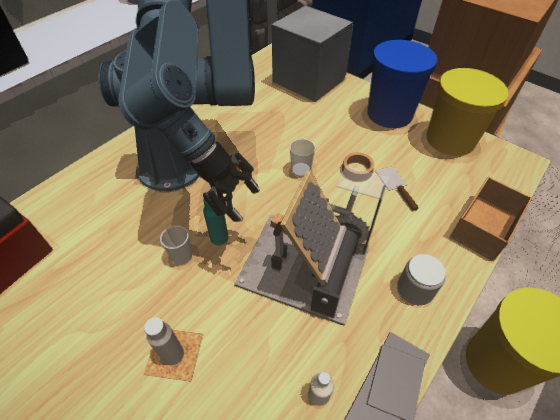

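View pics/k_side.png

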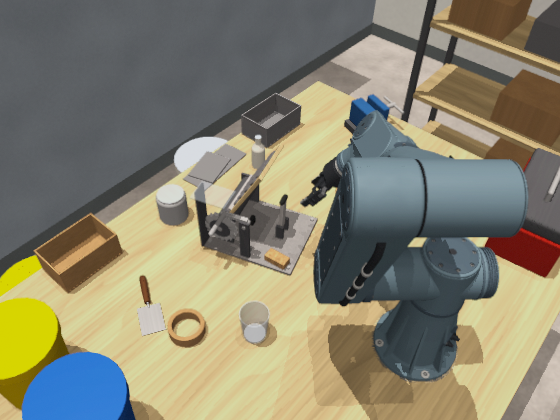

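```bash
python3 - <<'E'
from h import *
for n in ("scene","side"):
    im=cv2.imread(f"pics/k_{n}.png"); c=ctrl.get_calibration(n)
    out=[]
    for th in (1.60,1.745):
        i=cv2.resize(im,None,fx=6,fy=6,interpolation=cv2.INTER_CUBIC)
        a=np.array([np.cos(th),0,np.sin(th)]); b=np.array([-np.sin(th),0,np.cos(th)])
        for sy in (-13,13):
            for sb in (-6,6):
                L=[s2w(np.array([-70,sy,50])+r*a+sb*b) for r in (10,112)]
                q=(proj(L,c)+.5)*6
                cv2.line(i,tuple(q[0].astype(int).tolist()),tuple(q[1].astype(int).tolist()),(0,255,0) if sb>0 else (0,0,255),1)
        q=proj([s2w([-70,0,110])],c)[0]*6; u,v=q.astype(int); out.append(i[v-250:v+250,u-190:u+190])
    cv2.imwrite(f"pics/l_{n}.png",np.hstack(out))
E
```

```text
(no output)
```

View pics/l_scene.png

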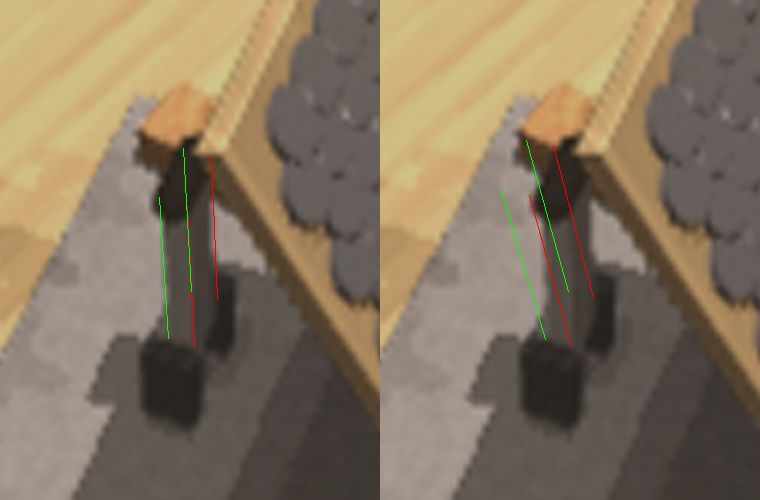

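View pics/l_side.png

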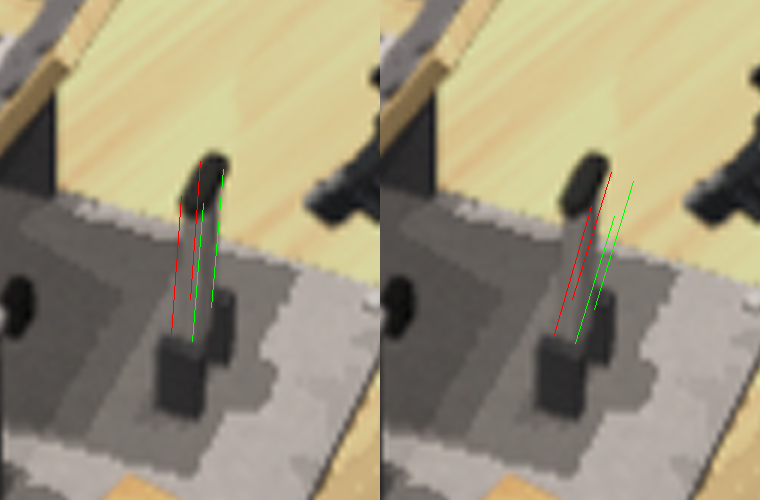

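```bash
python3 - <<'E'
from h import *
n="scene";c=ctrl.get_calibration(n)
im=cv2.imread("pics/j.png"); out=[]
for th in (1.60,1.745):
    i=cv2.resize(im,None,fx=2,fy=2.5,interpolation=cv2.INTER_CUBIC)
    a=np.array([np.cos(th),0,np.sin(th)]); b=np.array([-np.sin(th),0,np.cos(th)])
    for sy in (-13,13):
        for sb in (-6,6):
            q=(proj([s2w(np.array([-70,sy,50])+r*a+sb*b) for r in (10,112)],c)+.5-[150,80])*6
            cv2.line(i,tuple(q[0].astype(int).tolist()),tuple(q[1].astype(int).tolist()),(0,255,0) if sb>0 else (0,0,255),1)
    q=(proj([s2w([-70,0,110])],c)[0]-[150,80])*6; u,v=q.astype(int); out.append(i[v-250:v+250,u-190:u+190])
cv2.imwrite("pics/j2.png",np.hstack(out))
E
```

```text
(no output)
```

View pics/j2.png

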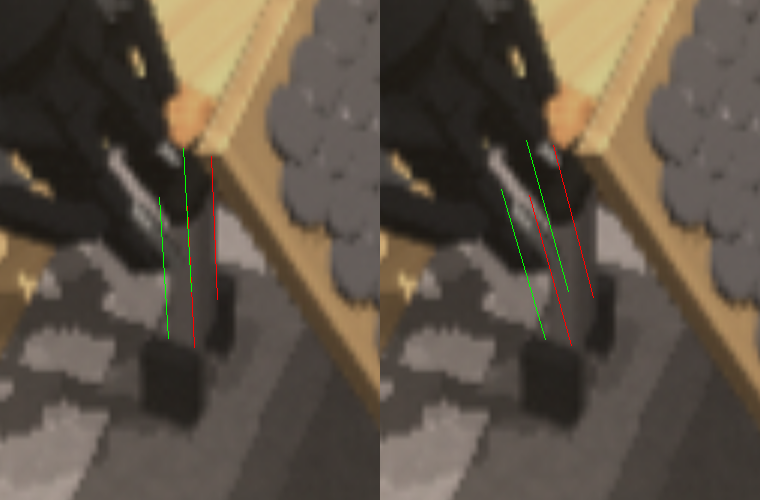

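The overlays show the leg only reached about 1.60 rad. Its wide rubber tip jammed against the closed fingers. I'll shut the fingers, place them above and behind the tip, and push it to the stop.

Request:
step_arm(
  commands=[
    [0,0,0,0,0,0.5,0],
    [0,0,0,0,0,0.8,0],
    [0,0,0,0,0,0.75,0],
    [0,0,0,0,0.3,0,0],
    [0,0,0,0,0.7,0,0],
    [0,0,0,-0.05,0.8,0,0],
    [0,0,0,0,0.7,0,0],
    [0,0,0,0,0.4,0,0],
    [0,0,0,0,0,0,0],
  ],
)

```text
time_s: 17.05
eef_pos: [0.5464, -0.0457, 0.1618]
eef_rot: [0.718, -0.373, 0.275, -0.519]
wrist_force: [-0.2, -0.0, -0.4]
opening: 0.0
```

```bash
python3 - <<'E'
from h import *
p,R=pose();print(w2s(p),ctrl.get_obs()["q"])
n="scene";c=ctrl.get_calibration(n)
im,d=ctrl.camera(n); u,v=proj([s2w([-70,0,130])],c)[0].astype(int)
cv2.imwrite("pics/m.png",cv2.resize(im[v-50:v+50,u-60:u+60],None,fx=6,fy=6,interpolation=cv2.INTER_CUBIC))
E
```

```text
[-39.89820785   3.67400833 161.82127537] [-0.57912849 -0.08485828  2.16699788  0.68990701  0.78163568  0.24646203]
```

View pics/m.png

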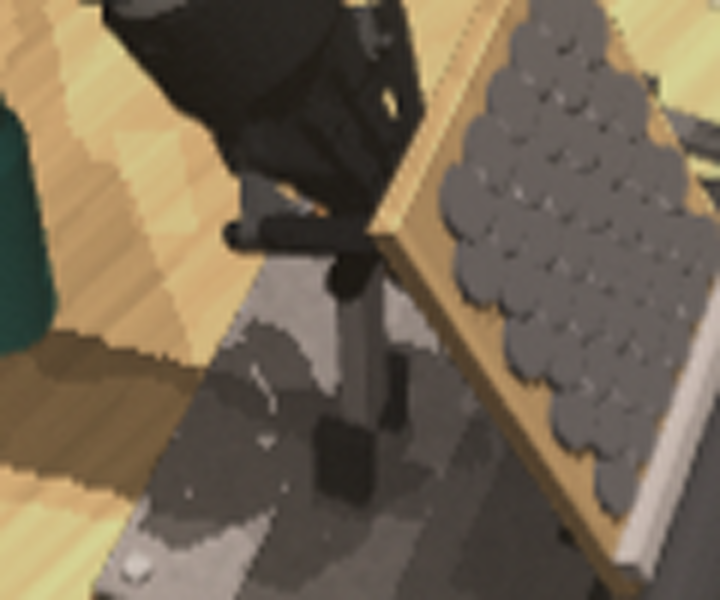

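Fingers are just above and behind the leg's tip. Pushing along −z of the tool in small steps.

Request:
step_arm(
  commands=[
    [0,0,0,0,0,-0.2,0],
    [0,0,0,0,0,-0.2,0],
    [0,0,0,0,0,-0.2,0],
    [0,0,0,0,0,0,0],
  ],
)

```text
time_s: 17.5
eef_pos: [0.5334, -0.0522, 0.1551]
eef_rot: [0.718, -0.373, 0.272, -0.522]
wrist_force: [0.4, 0.1, 0.1]
opening: 0.002
```

Request:
step_arm(
  commands=[
    [0,0,0,0,0,-0.1,0],
    [0,0,0,0,0,-0.1,0],
    [0,0,0,0,0,0,0],
  ],
)

```text
time_s: 17.8
eef_pos: [0.5292, -0.0534, 0.1518]
eef_rot: [0.718, -0.373, 0.272, -0.521]
wrist_force: [0.1, 0.2, 0.3]
opening: 0.002
```

```bash
cat > legchk.py <<'E'
from h import *
import sys
ths=[float(x) for x in sys.argv[2:]]
for n in ("scene","side"):
    im,_=ctrl.camera(n); c=ctrl.get_calibration(n); out=[]
    for th in ths:
        i=cv2.resize(im,None,fx=6,fy=6,interpolation=cv2.INTER_CUBIC)
        a=np.array([np.cos(th),0,np.sin(th)]); b=np.array([-np.sin(th),0,np.cos(th)])
        for sy in (-13,13):
            for sb in (-6,6):
                q=(proj([s2w(np.array([-70,sy,50])+r*a+sb*b) for r in (10,112)],c)+.5)*6
                cv2.line(i,tuple(q[0].astype(int).tolist()),tuple(q[1].astype(int).tolist()),(0,255,0) if sb>0 else (0,0,255),1)
        q=proj([s2w([-70,0,110])],c)[0]*6; u,v=q.astype(int); out.append(i[v-150:v+150,u-190:u+190])
    o=np.hstack(out); A=o if n=="scene" else np.vstack([A,o])
cv2.imwrite(sys.argv[1],A)
E
python3 legchk.py pics/n.png 1.65 1.745; python3 -c "
from h import *
p,R=pose();print(w2s(p),ctrl.get_obs()['wrist_force'])"
```

```text
[-58.43731688   1.69622978 151.85509299] [-0.47067784  0.6853515   0.30218382]
```

View pics/n.png

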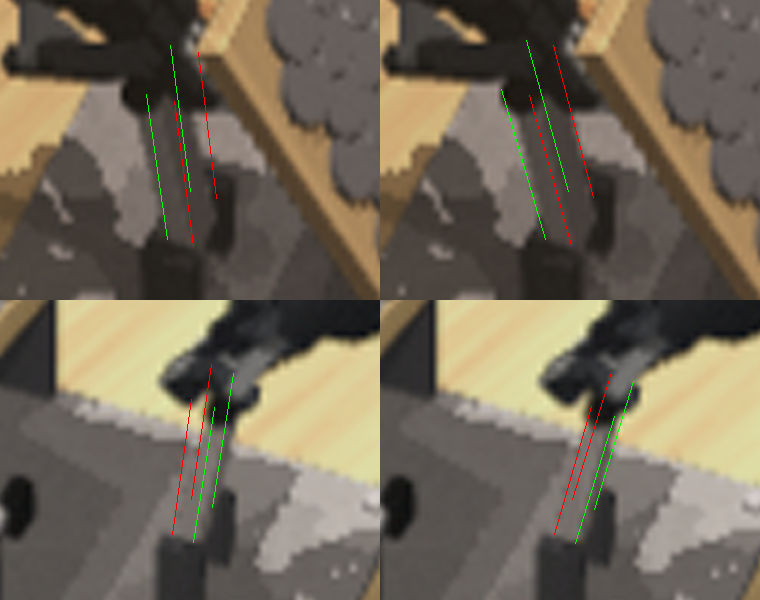

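The leg now lies near the 1.745 overlay. I push on until the stop gives force.

Request:
step_arm(
  commands=[
    [0,0,0,0,0,-0.1,0],
    [0,0,0,0,0,-0.07,0],
    [0,0,0,0,0,0,0],
  ],
)

```text
time_s: 18.2
eef_pos: [0.5268, -0.0546, 0.1504]
eef_rot: [0.718, -0.371, 0.271, -0.522]
wrist_force: [8.1, 3.8, 2.2]
opening: 0.002
```

Request:
step_arm(
  commands=[
    [0,0,0,0,0,0.4,0],
    [0,0,0,0,0,0.5,0],
    [0,0,0,0,-0.5,0.1,0],
    [0,0,0,0,-0.9,0,0],
    [0,0,0,0,-1,0,0],
    [0,0,0,0,-1,0,0],
    [0,0,0,0,-1,0,0],
    [0,0,0,0,-0.6,0,0],
    [0,0,0,0,0,0,0.3],
  ],
)

```text
time_s: 19.1
eef_pos: [0.4672, -0.0751, 0.2913]
eef_rot: [0.717, -0.373, 0.27, -0.523]
wrist_force: [0.9, -0.2, 0.0]
opening: 0.154
```

```bash
python3 legchk.py pics/o.png 1.65 1.745; python3 - <<'E'
from h import *
p,R=pose();print(w2s(p),p,ctrl.get_obs()["q"])
a=np.radians(36)
T=toolR([1,0,0],[0,-np.sin(a),-np.cos(a)])
print("rot total",(R.inv()*T).as_rotvec()/np.radians(6))
V=toolR([1,0,0],[0,0,-1]); print("to vertical",(R.inv()*V).as_rotvec()/np.radians(6),"then",(V.inv()*T).as_rotvec()/np.radians(6))
print("shift to via", Rn.from_matrix(R.as_matrix()).inv().apply(s2w([-150,180,290])-p)/.03, "in V",V.inv().apply(s2w([-150,180,290])-p)/.03)
E
```

```text
[-124.16162714    1.37268166  288.55090917] [ 0.46698527 -0.07400671  0.28855091] [-0.79619114 -0.47430672  2.1794478   0.58517601  1.20028127  0.31112134]
rot total [ -9.19366518 -15.83716533  -0.14291182]
to vertical [ -4.5848729  -14.51329553   4.57128703] then [-6.00000000e+00 -1.34728394e-16  1.34728394e-16]
shift to via [-5.9523453  -0.53399494 -0.69396729] in V [-0.8612791  -0.04830303  5.95424394]
```

View pics/o.png

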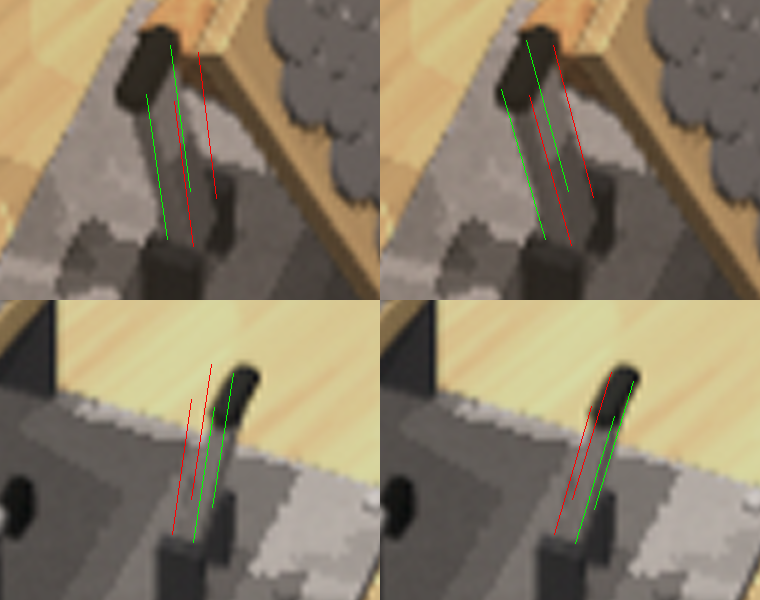

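The leg sits on the 1.745 overlay in both views. Now to the pawl side.

Request:
step_arm(
  commands=[
    [0,0,0,-0.6,-0.2,-0.1,0.5],
    [0,0,0,-0.9,-0.2,-0.1,0.5],
    [0,0,0,-0.9,-0.2,-0.1,0.5],
    [0,0,0,-0.9,-0.1,-0.1,0.5],
    [0,0,0,-0.9,0,-0.1,0.5],
    [0,0,0,-0.9,0,-0.1,0.5],
    [0,0,0,-0.9,0,-0.1,0.5],
    [-0.242,-0.417,0,0,0,0,0.5],
    [-0.484,-0.834,-0.01,0,0,0,0.5],
    [-0.484,-0.834,-0.01,0,0,0,0.5],
  ],
)

```text
time_s: 20.2
eef_pos: [0.3858, 0.0887, 0.2933]
eef_rot: [0.718, -0.475, 0.224, -0.458]
wrist_force: [0.6, -0.7, 0.0]
opening: 0.497
```

Request:
step_arm(
  commands=[
    [-0.484,-0.834,-0.01,0,0,0,0.5],
    [-0.484,-0.834,-0.01,0,0,0,0.5],
    [-0.484,-0.834,-0.01,0,0,0,0.5],
    [-0.484,-0.834,-0.01,0,0,0,0.5],
    [-0.484,-0.834,-0.01,0,0,0,0.5],
    [-0.484,-0.834,-0.01,0,0,0,0.5],
    [-0.484,-0.834,-0.01,0,0,0,0.5],
    [-0.484,-0.834,-0.01,0,0,0,0.5],
    [-0.484,-0.834,-0.01,0,0,0,0.5],
  ],
)

```text
time_s: 21.1
eef_pos: [0.3862, 0.0887, 0.2929]
eef_rot: [-0.623, 0.76, -0.028, 0.184]
wrist_force: [-0.0, 0.0, 0.9]
opening: 0.494
```

```bash
python3 - <<'E'
from h import *
p,R=pose();print(w2s(p),p,ctrl.get_obs()["q"])
a=np.radians(36)
T=toolR([1,0,0],[0,-np.sin(a),-np.cos(a)])
print("rot left",(R.inv()*T).as_rotvec()/np.radians(6))
E
```

```text
[-150.55951358  181.11071272  292.9050809 ] [0.38619403 0.08870587 0.29290508] [ 0.12468131 -0.38194704  2.02417606 -0.25317805  1.34267288  0.46696332]
rot left [-3.59175299 -6.17247763 -0.07096075]
```

Request:
step_arm(
  commands=[
    [-0.51,-0.88,-0.01,0,0,0,0.5],
    [-0.51,-0.88,-0.01,0,0,0,0.5],
    [-0.51,-0.88,-0.01,0,0,0,0.5],
    [-0.51,-0.88,-0.01,0,0,0,0.5],
    [-0.51,-0.88,-0.01,0,0,0,0.5],
    [-0.51,-0.88,-0.01,0,0,0,0.5],
    [-0.51,-0.88,-0.01,0,0,0,0.5],
    [0,0,0,0,0,0,0.5],
  ],
)

```text
time_s: 21.9
eef_pos: [0.3854, 0.0893, 0.2918]
eef_rot: [-0.45, 0.879, 0.139, -0.071]
wrist_force: [-0.7, -0.0, 0.5]
opening: 0.501
```

```bash
python3 - <<'E'
from h import *
p,R=pose();print(w2s(p),p,ctrl.get_obs()["q"])
a=np.radians(36)
T=toolR([1,0,0],[0,-np.sin(a),-np.cos(a)]); u=T.as_matrix()[:,1]
print("rot left",(R.inv()*T).as_rotvec()/np.radians(6))
g=s2w([65,190,154]); tcp=g+.015*u
delta(tcp-.12*u,T)
E
```

```text
[-151.12017487  181.9361876   291.77400058] [0.38540518 0.089317   0.291774  ] [ 0.40058751 -0.17880039  1.9664782  -0.62775566  1.44615339  0.19768249]
rot left [-0.03241855 -0.01284126 -0.01356475]
rot [-0.03 -0.01 -0.01] shift [7.2  0.06 2.93] newframe shift [7.2  0.06 2.92]
```

Request:
step_arm(
  commands=[
    [0,0,0,0.3,0,0.9,0.5],
    [0,0,0,0.6,0,0.9,0.5],
    [0,0,0,0.9,0,0.9,0.5],
    [0,0,0,0.9,0.05,0.2,0.5],
    [0,0,0,0.9,0,0,0.5],
    [0,0,0,0.9,0,0,0.5],
    [0,0,0,0.9,0,0,0.5],
    [0,0,0,0.9,0,0,0.5],
    [0,0,0,0.9,0,0,0.5],
    [0,0,0,0,0,0,0.5],
  ],
)

```text
time_s: 22.9
eef_pos: [0.5734, 0.2207, 0.2421]
eef_rot: [-0.451, 0.879, 0.138, -0.067]
wrist_force: [0.1, -0.1, 0.4]
opening: 0.499
```

```bash
python3 - <<'E'
from h import *
p,R=pose();print(w2s(p),p,ctrl.get_obs()["q"])
a=np.radians(36)
T=toolR([1,0,0],[0,-np.sin(a),-np.cos(a)]); u=T.as_matrix()[:,1]
g=s2w([65,190,154]); tcp=g+.015*u
delta(tcp,T)
for n in ("wrist","scene"):
    c=ctrl.get_calibration(n);im,d=ctrl.camera(n); 
    for r in ctrl.boxes_of("pawl_bar",n)[:3]: print(n,r["p"],w2s(cam2w(r["point"],c)))
    for r in ctrl.silhouettes("pawl",n)[:1]:
        S=w2s(maskpts(r["pixels"],d,c)); B=S[(S[:,1]>177)&(S[:,2]>140)&(S[:,2]<175)]; print("bar pts",len(B),np.percentile(B,[2,50,98],axis=0).round(1).tolist() if len(B) else "")
    q=proj([g],c)[0]; cv2.circle(im,tuple(q.astype(int).tolist()),3,(0,0,255),-1)
    cv2.imwrite(f"pics/p_{n}.png",im)
E
```

```text
[ 68.29100468 248.6021477  242.11549598] [0.57336114 0.22068736 0.2421155 ] [ 0.47502417  0.3891263   1.44771639 -0.61974163  1.4457674   0.29461545]
rot [-0.05 -0.1   0.01] shift [-0.11  4.03  0.12] newframe shift [-0.11  4.02  0.15]
wrist 0.95 [ 47.12427784 131.19391002 160.08624387]
bar pts 472 [[58.1, 178.0, 150.5], [64.7, 196.7, 157.7], [71.1, 206.4, 160.0]]
scene 0.55 [ 58.22082328 113.85109265 158.54370532]
scene 0.32 [-198.66437022 -330.07885958  132.81405559]
scene 0.23 [ 18.35271107 -21.64949411 115.18076474]
bar pts 6 [[59.4, 177.7, 156.5], [65.9, 178.6, 159.0], [70.4, 180.2, 161.1]]
```

View pics/p_wrist.png

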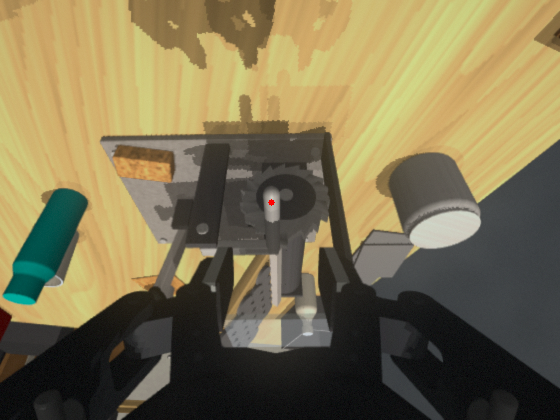

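View pics/p_scene.png

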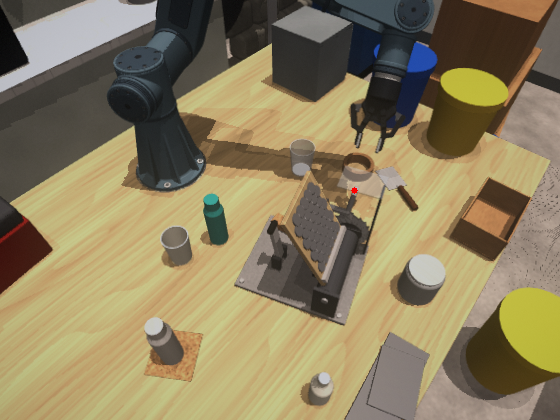

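The red mark for the computed pawl_bar sits on the bar's end at (271,203) in the wrist view. The measured bar (x 64.7, end y 206, top z 160) agrees with the model. I go in and pinch.

Request:
step_arm(
  commands=[
    [-0.05,-0.1,0,-0.1,0.4,0.14,0.5],
    [0,0,0,0,0.7,0,0.5],
    [0,0,0,0,0.8,0,0.5],
    [0,0,0,0,0.8,0,0.5],
    [0,0,0,0,0.7,0,0.5],
    [0,0,0,0,0.5,0,0.5],
    [0,0,0,0,0.1,0,0.5],
    [0,0,0,0,0,0,0.5],
  ],
)

```text
time_s: 24.0
eef_pos: [0.5885, 0.1559, 0.1439]
eef_rot: [-0.448, 0.88, 0.141, -0.072]
wrist_force: [-0.0, -0.3, -0.3]
opening: 0.502
```

Request:
step_arm(
  commands=[
    [0,0,0,0,0,0,0],
    [0,0,0,0,0,0,0],
    [0,0,0,0,0,0,0],
    [0,0,0,0,0,0,0],
    [0,0,0,0,0,0,0],
  ],
)

```text
time_s: 24.5
eef_pos: [0.5902, 0.1573, 0.1456]
eef_rot: [-0.448, 0.88, 0.143, -0.07]
wrist_force: [3.2, 3.9, 1.9]
opening: 0.141
```

```bash
python3 - <<'E'
from h import *
p,R=pose();print(w2s(p),p,ctrl.get_obs()["q"],(Rz.inv()*R).as_matrix().round(3))
im,d=ctrl.camera("wrist"); cv2.imwrite("pics/q_w.png",im)
im,d=ctrl.camera("side"); cv2.imwrite("pics/q_s.png",cv2.resize(im[120:320,120:370],None,fx=3,fy=3))
E
```

```text
[ 64.6726243  183.12894054 145.58499963] [0.59020798 0.15731531 0.145585  ] [ 0.37469248  0.45392466  1.57394326 -0.67221334  1.23367933  0.32614751] [[ 1.     0.006 -0.001]
 [ 0.004 -0.588  0.809]
 [ 0.005 -0.809 -0.588]]
```

View pics/q_w.png

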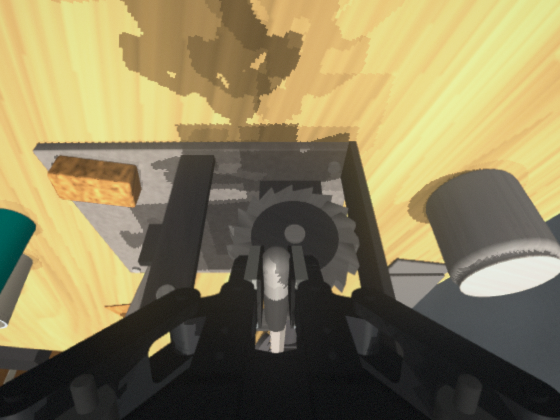

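View pics/q_s.png

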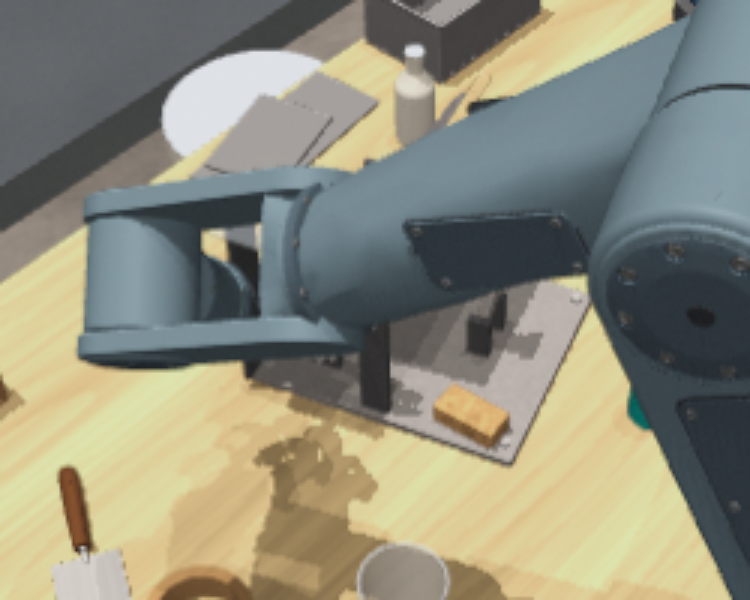

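Request:
step_arm(
  commands=[
    [0,0,0,-0.02,-0.11,-0.08,0],
    [0,0,0,-0.03,-0.11,-0.08,0],
    [0,0,0,-0.04,-0.11,-0.08,0],
    [0,0,0,-0.05,-0.11,-0.08,0],
    [0,0,0,-0.06,-0.11,-0.08,0],
    [0,0,0,0,0,0,0],
    [0,0,0,0,0,0,0],
  ],
)

```text
time_s: 25.3
eef_pos: [0.5848, 0.1554, 0.1671]
eef_rot: [-0.448, 0.88, 0.143, -0.07]
wrist_force: [2.4, 3.9, 6.3]
opening: 0.139
```

```bash
python3 - <<'E'
from h import *
p,R=pose();print(w2s(p),ctrl.get_obs()["opening"])
im,d=ctrl.camera("scene"); cv2.imwrite("pics/r_s.png",cv2.resize(im[120:320,200:450],None,fx=3,fy=3))
E
```

```text
[ 58.94363311 182.95407264 167.10996185] 0.13890934886069842
```

View pics/r_s.png

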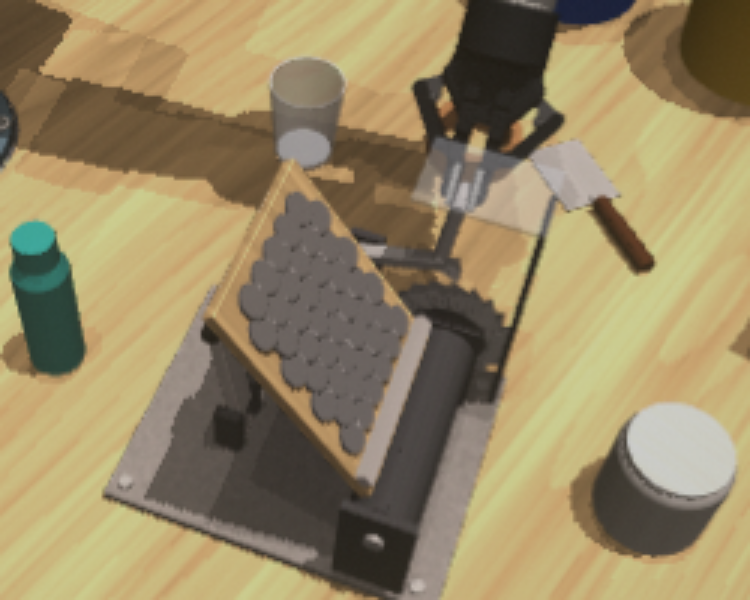

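Pawl is lifted, and the board is already sinking. I hold and wait.

Request:
step_arm(
  commands=[
    [0,0,0,0,0,0,0],
    [0,0,0,0,0,0,0],
    [0,0,0,0,0,0,0],
    [0,0,0,0,0,0,0],
    [0,0,0,0,0,0,0],
    [0,0,0,0,0,0,0],
    [0,0,0,0,0,0,0],
    [0,0,0,0,0,0,0],
    [0,0,0,0,0,0,0],
    [0,0,0,0,0,0,0],
  ],
)

```text
time_s: 26.35
eef_pos: [0.5848, 0.1554, 0.1671]
eef_rot: [-0.448, 0.88, 0.143, -0.07]
wrist_force: [2.3, 4.8, 6.6]
opening: 0.137
```

Request:
step_arm(
  commands=[
    [0,0,0,0,0,0,0],
    [0,0,0,0,0,0,0],
    [0,0,0,0,0,0,0],
    [0,0,0,0,0,0,0],
    [0,0,0,0,0,0,0],
    [0,0,0,0,0,0,0],
    [0,0,0,0,0,0,0],
    [0,0,0,0,0,0,0],
    [0,0,0,0,0,0,0],
    [0,0,0,0,0,0,0],
  ],
)

```text
time_s: 27.35
eef_pos: [0.5848, 0.1554, 0.1671]
eef_rot: [-0.448, 0.88, 0.143, -0.07]
wrist_force: [2.7, 3.7, 6.3]
opening: 0.133
```

```bash
cat > brd.py <<'E'
from h import *
import sys
n="scene";c=ctrl.get_calibration(n)
im,d=ctrl.camera(n); cv2.imwrite(sys.argv[1],cv2.resize(im[120:320,200:450],None,fx=3,fy=3))
r=ctrl.silhouettes("board",n)[0]; S=w2s(maskpts(r["pixels"],d,c))
S=S[(abs(S[:,1])<70)&(S[:,0]<60)&(S[:,2]>90)]
for k in range(5):
    f=np.polyfit(S[:,0],S[:,2],1); e=S[:,2]-np.polyval(f,S[:,0]); S=S[abs(e)<max(6,1.5*e.std())]
print(ctrl.get_obs()["time_s"],r["p"],len(S),f,"lean from surface slope",np.pi/2+np.arctan(f[0]), "min x",S[:,0].min())
E
python3 brd.py pics/s.png
```

```text
27.45 0.97 4013 [ -0.487934   141.00232132] lean from surface slope 1.1168480318621188 min x -129.1071666348886
```

View pics/s.png

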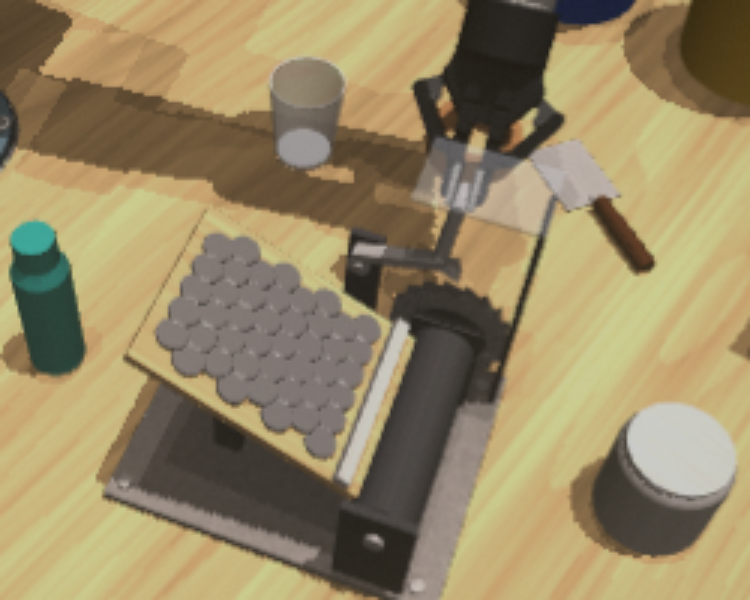

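The board rests on the leg at 1.117. I lower the pawl.

Request:
step_arm(
  commands=[
    [0,0,0,0.06,0.11,0.08,0],
    [0,0,0,0.05,0.11,0.08,0],
    [0,0,0,0.04,0.11,0.08,0],
    [0,0,0,0.03,0.11,0.08,0],
    [0,0,0,0.02,0.09,0.06,0],
    [0,0,0,0,0,0,0],
  ],
)

```text
time_s: 28.05
eef_pos: [0.5903, 0.157, 0.1468]
eef_rot: [-0.448, 0.88, 0.143, -0.07]
wrist_force: [1.2, 4.9, 6.3]
opening: 0.133
```

```bash
python3 brd.py pics/t.png; python3 -c "
from h import *
print(w2s(pose()[0]))"
```

```text
28.15 0.74 4012 [ -0.48736686 140.99134762] lean from surface slope 1.1173062072576863 min x -129.32056135267624
[ 64.64759675 182.83716498 146.8312528 ]
```

Release, then withdraw along the tool axis.

Request:
step_arm(
  commands=[
    [0,0,0,0,0,0,0.5],
    [0,0,0,0,0,0,0.5],
    [0,0,0,0,0,0,0.5],
    [0,0,0,0,-0.4,0,0.5],
    [0,0,0,0,-0.8,0,0.5],
    [0,0,0,0,-0.9,0,0.5],
    [0,0,0,0,-0.9,0,0.5],
    [0,0,0,0,-0.9,0,0.5],
    [0,0,0,0,-0.9,0,0.5],
    [0,0,0,0,0,0,0.5],
  ],
)

```text
time_s: 29.15
eef_pos: [0.5632, 0.2392, 0.2659]
eef_rot: [-0.449, 0.879, 0.143, -0.069]
wrist_force: [0.2, 0.6, -0.7]
opening: 0.496
```

```bash
python3 brd.py pics/u.png; python3 - <<'E'
from h import *
print(w2s(pose()[0]))
n="wrist";c=ctrl.get_calibration(n);im,d=ctrl.camera(n)
cv2.imwrite("pics/u_w.png",im)
r=ctrl.silhouettes("pawl",n)[0]; S=w2s(maskpts(r["pixels"],d,c)); B=S[(S[:,1]>177)&(S[:,1]<200)&(S[:,2]>120)]
print("bar",np.percentile(B,[2,50,98],axis=0).round(1).tolist(),"-> down: top z 161, x 65")
n="scene";c=ctrl.get_calibration(n);im,d=ctrl.camera(n); cv2.imwrite("pics/u_full.png",im)
for t in ["spray_can","sanding_block","cup","beaker","tape_roll","spatula","mat"]:
    for r in ctrl.silhouettes(t,n)[:2]:
        m=r["pixels"];v,u=np.nonzero(m);P=maskpts(m,d,c);print(t,round(r["p"],2),int(u.mean()),int(v.mean()),np.median(P,0).round(3),np.percentile(P,97,0).round(3))
E
```

```text
29.25 0.92 3990 [ -0.49033808 140.82427261] lean from surface slope 1.1149080856924405 min x -128.46767829763434
[ 62.75015657 267.47715388 261.80039901]
bar [[57.8, 177.7, 155.5], [64.3, 188.7, 159.5], [70.9, 199.6, 161.0]] -> down: top z 161, x 65
spray_can 0.67 215 219 [ 0.347 -0.113  0.107] [ 0.357 -0.082  0.171]
spray_can 0.57 163 340 [ 0.501 -0.408  0.132] [ 0.51  -0.383  0.176]
cup 0.9 301 156 [0.349 0.248 0.068] [0.382 0.296 0.101]
beaker 0.6 176 244 [ 0.298 -0.213  0.063] [ 0.33  -0.183  0.096]
tape_roll 0.77 358 160 [0.47  0.402 0.031] [0.533 0.417 0.039]
spatula 0.74 397 185 [0.617 0.396 0.005] [0.708 0.443 0.021]
spatula 0.52 310 249 [ 0.598 -0.055  0.121] [0.716 0.134 0.248]
mat 0.68 177 358 [ 0.503 -0.411  0.005] [ 0.547 -0.343  0.008]
```

View pics/u_w.png

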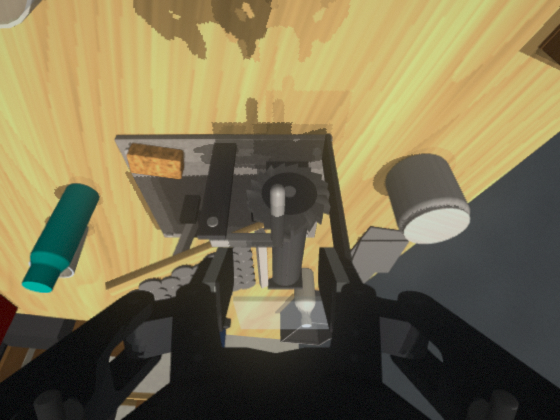

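View pics/u_full.png

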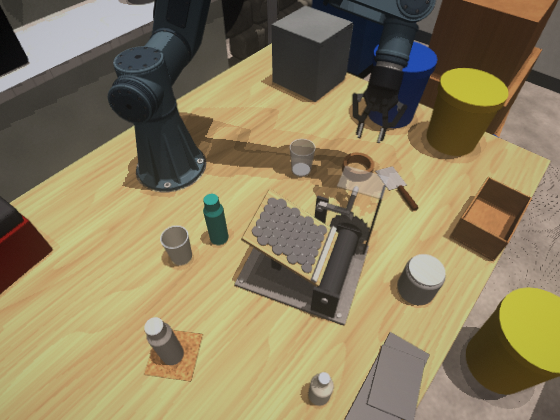

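The board rests on the leg at (290,235), the can stands on the mat at (163,340), the bar is down, and the other things are unmoved. Handing in.

```bash
python3 -c "
from bench import ctrl
print(ctrl.hand_in())"
```

```text
the job is handed in; nothing more can be done
None
```

The job is handed in at about 29 s of the 72 s. `hand_in` gives no verdict, so what follows rests on my own last checks.

**What I did:**
- Gripped the aluminium can by its cap and stood it on the mat.
- Pinched the leg and swung it up.
- Gripped the pawl bar with the tool tilted about 36° and lifted it about 0.3 rad, by the arm's travel.
- Waited until the board had sunk, then lowered the bar, let go and backed off.

**What went wrong on the way:** the first leg swing stopped at about 1.60 rad, most likely because the wide rubber tip jammed on the closed fingers. I then pushed the tip from behind with shut fingers until about 9 N showed it was on its stop.

**Last checks:**

| Thing | Measured | Needed |
|---|---|---|
| Board lean | 1.115 to 1.117 rad in three readings | 1.05 to 1.17 |
| Leg | on the 1.745 rad overlay in both cameras | above 1.60 |
| Pawl bar | top at 159.5–161 mm, taken as within about 0.02 rad of fully down | below 0.06 |
| Can | upright, about 3 mm from the mat's middle | within 40 mm |

- **Leg:** I could not check it again directly once the board covered it. The board's lean fits a fully raised leg.
- **Other things:** the cup, beaker and tape roll measured within 2 mm of their start positions. The spatula's reading differed by about 9 mm, partly hidden by the gripper, and it looked unmoved in the picture. The sanding block was hidden by the board in the scene camera, but showed upright on the bed in the wrist view.
- **Touching:** the gripper was clear of everything, with wrist force under 1 N.

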